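Fetch the drawplate from the crowded tray and fit it in the draw stand

TASK

Set up the draw stand for pulling wire. The drawplate stands on edge in the dark wooden tray, hemmed in by the flux jar, the solder tin and the glue bottle: first stand all three upright on the square soldering board, then slide the drawplate down into the grooves of the draw stand until it is fully home, and only then put the jar, the tin and the bottle back in the tray, each where it stood before. Never tip the bottle or the drawplate over, and do not disturb the pliers or the mug.

Things in the scene. Friction and masses are not known exactly. Their poses are not given: they have to be found in the camera images.
- drawplate: Drawplate: flat steel bar with two rows of small dark holes, 200 mm long (own y), 36 high (own z), 8 thick (own x), about 0.42 kg. It stands on edge in the tray, its ends in the grooves of the end boards (1 to 3 mm play). Origin: centre of underside. Grip it across its thickness at mid-length, from above. Either face may look forward.
- flux_jar: Flux jar: low round white screw-lid jar, diameter 48 mm (lid, upper 13 mm) and 45 mm (body below), 29 mm high. Origin: centre of its underside.
- solder_tin: Solder tin: low round pale-yellow tin, diameter 56 mm (lid, upper 12 mm; 54 mm below), 28 mm high. Origin: centre of its underside.
- glue_bottle: Glue bottle: white round bottle with a slim nozzle and red cap, body diameter 48 mm up to 78 mm height, 120 mm high in all (tall enough to meet the gripper body when working low beside it). Origin: centre of its underside.
- tray: Dark wooden tray, fixed, 164 (own x) x 224 mm (own y). Origin: centre of underside. Floor 8 mm up; rims 22 mm high, inner faces 74 mm out along x; end boards 24 mm high, inner faces 94 mm out along y, 38 mm high round a groove at x = 0 (12 wide, 9 deep) where the drawplate stands. Two containers stand at x about -40 mm, y about -40 and +40; the third at x 40, y 0: which is where changes.
- draw_stand: Draw stand: grey cast bracket, fixed. Base 100 (own x) x 240 (own y) x 12 mm; two uprights 50 mm high. Origin: centre of underside. Facing vertical grooves at x = 0, 11 mm wide, flared at the top 8 mm; groove bottoms 206 mm apart, lips reach in to 87 mm from the centre, open between. The drawplate goes in from above along y; home when it rests on the base, its origin 12 mm above this one.
- side_board: Square soldering board, pale with scorch marks, fixed, 150 x 150 mm and 22 mm high: the place to set the containers aside. Origin: centre of its underside; sides along own x and y.
- pliers: Pliers with red grips lying flat, 51 x 134 x 11 mm: to be left alone. Origin: centre of its underside.
- mug: Printed mug with black handle, 85 x 122 x 98 mm: to be left alone. Origin: centre of its underside.
There are look-alikes about, which are no part of the job. Leave any green or yellow look-alike of the glue_bottle alone.

How it is judged:
By the outcome, as a careful person would: the job done as asked, in the order asked, and still so for the second after the job is handed in, with the robot touching nothing.
It also fails if it takes over 144 s, if anything falls off the work surface, if the arm or the gripper's body presses on something with over 40 N, if the wrist force passes 120 N, or if a joint passes its speed limit or range.

ROBOT

A 7-joint arm with a two-finger parallel gripper is mounted at the origin on a cart in front of the work surface, level with it; the furniture and walls round the work are solid. World frame = base frame: x ahead of the robot, y to its left, z up, the work surface at z = 0. Lengths are in m, angles in rad, forces in N, time in s.
With the tool pointing down it reaches from about 0.425 to 0.925 m from the base axis. Payload 6.8 kg.
Tool frame: the origin (TCP) lies at the very end of the fingers, on their centre line; the grasp point (between the pads) lies 19 mm behind it; z points along the fingers, y is the line along which they close (so a half turn about z gives the same grasp; the last joint's range is limited). The gripper opens to 85 mm and grips with 20 to 120 N. Pads are 22 mm wide; open, the fingers measure 114 mm over their backs; the gripper's body (76 mm by 85 mm) begins 54 mm behind the grasp point. The pads swing forward as they close: fully open they stand 13 mm farther back than shut.
Start: joints at [1.089, 0.477, 0.022, 1.555, -0.011, 1.109, -0.083], TCP at [0.246, -0.628, 0.231] pointing down, gripper open.
Joint ranges: [-2.96, 2.96], [-0.34, 2.1], [-1.41, 1.46], [0.24, 2.44], [-1.37, 4.51], [0.17, 1.92], [-2.96, 2.96]. Speed limits (rad/s): [2.39, 2.39, 3.14, 3.14, 3.14, 3.14, 3.14].

INTERFACE

Orientations are given as a rotation vector (axis times angle).
In Python, from bench import get_obs, grab_frame, hand_in gives the robot as it stands.
- The arm moves only by the tool drive_tool, never from a script. Its argument "rows" is a list of rows, each an object with "offset": the shift along the tool's x, y, z as a fraction of full scale, a list of three; "rotation": the turn, a rotation vector about the tool's x, y, z as a fraction of full scale, a list of three; "claw": the opening, from 0 (shut) to 1 (fully open). In form: [{"offset": [tx, ty, tz], "rotation": [wx, wy, wz], "claw": claw}, ...]. A call has 1 to 20 rows; each row is the pose to reach, as a shift and turn from the pose commanded when the call began, along the tool's axes at that moment; what a row does not reach only later rows make up. Full scale, the value 1, is 0.15 m for a shift and 2 rad for a turn. A row lasts 1/12 s, in which the tool goes at most 41.7 mm and 7.16 degrees, less where a joint would pass 70% of its speed; a pose out of reach is approached as far as the arm can. A call with a number of a shift or a turn outside -1 to 1 is refused whole. A call with a gripper value outside its range is refused whole. The fingers move at their own pace and stop on an object; "force" is the grip in N (left out, the last holds). Time passes only in rows, so rows that repeat a pose let the fingers close. It gives the time, the measured TCP pose, the force, the opening and the grip force at its end, in the units of the state.
- get_obs(): the state, without advancing time (a new reading comes with each control period).
- grab_frame(name): name is "side" or "top" or "wrist"; returns a dict with "frame" (384x512x3 uint8, red, green, blue), "z_map" (384x512 float32, m along the optical axis (not along the pixel's ray), 0 where there is no reading), "vfov" (degrees; the focal length in pixels is half the picture's height over the tangent of half this angle, whatever the lens; pixels are square), "cx", "cy" (the principal point, pixels), "D" ([k1, k2, p1, p2, k3] as OpenCV has them; the pictures are not rectified), "R" (3x3) and "t" (3): a world point X has camera coordinates R X + t. Camera axes: x right, y down, z forward; pixel columns grow to the right and rows downward; lengths in m; the calibration is good to about 2 mm. A picture is of the moment at which its call begins.
- hand_in(): hands the job in; it is judged then, once.
The state is a dict: "clock": time; "joints": joint angles; "qvel": joint speeds; "tau": joint torques, N m; "tcp_pos": TCP position; "orientation": TCP orientation; "contact_force": force on the tool from outside, world axes, zero at the start; "moment": the same for the moment, N m; "grip_width": finger opening in m; "gripper_force": force on a finger pad.
Only numpy, scipy, OpenCV 4.12 (cv2) and the standard library are available. Lean on these libraries where they do the work, as an engineer would, in place of code of your own. Each camera call takes 0.05 s, during which the arm holds its last target. There are 200 camera calls.

## Working session

There is one attempt and no reset: what is moved stays moved. The work goes in short steps, Python scripts to look and compute and a tool call to move; the robot and the scene stay as the last step left them, time stands still between calls to the robot, and variables do not carry over. Pictures are saved under pics/ and viewed, at most 14 in all, crops included, and the job is handed in when it is done.

Besides the shell and the picture viewer there is one more tool, called after "Call:" by a JSON object that holds its "api" and its "payload", one argument or row to a line. drive_tool: Moves the arm, as the interface text tells. Its arguments: {"type":"object","properties":{"rows":{"type":"array","items":{"type":"object","properties":{"offset":{"type":"array","items":{"type":"number"}},"rotation":{"type":"array","items":{"type":"number"}},"claw":{"type":"number"}}}},"force":{"type":"number"}},"required":["rows"]}

```bash
mkdir -p pics; ls
cat > h.py <<'E'
import numpy as np, cv2
from bench import get_obs, grab_frame
from scipy.spatial.transform import Rotation as Ro
def shot(name,fn):
    f=grab_frame(name); cv2.imwrite('pics/%s.png'%fn,f['frame'][:,:,::-1]); np.savez('pics/%s.npz'%fn,**f); return f
def load(fn): return dict(np.load('pics/%s.npz'%fn,allow_pickle=True))
def K(f):
    h=f['frame'].shape[0]; fo=h/2/np.tan(np.radians(float(f['vfov']))/2)
    return np.array([[fo,0,float(f['cx'])],[0,fo,float(f['cy'])],[0,0,1]])
def ray(f,px):
    p=cv2.undistortPoints(np.array([px],float).reshape(-1,1,2),K(f),np.array(f['D'],float)).reshape(-1,2)
    return np.c_[p,np.ones(len(p))]
def at_z(f,px,z):
    d=ray(f,px)@f['R']; o=-f['R'].T@f['t']; return o+d*((z-o[2])/d[:,2])[:,None]
def dep(f,px):
    px=np.array(px).reshape(-1,2); r=ray(f,px); z=f['z_map'][px[:,1].round().astype(int),px[:,0].round().astype(int)]
    return (r*z[:,None]-f['t'])@f['R']
def cloud(f):
    v,u=np.mgrid[0:384,0:512]; px=np.c_[u.ravel(),v.ravel()].astype(float)
    P=((ray(f,px)*f['z_map'].ravel()[:,None])-f['t'])@f['R']; return P.reshape(384,512,3)
def proj(f,X):
    return cv2.projectPoints(np.array(X,float).reshape(-1,1,3),cv2.Rodrigues(np.array(f['R']))[0],np.array(f['t'],float),K(f),np.array(f['D'],float))[0].reshape(-1,2)
E
python3 - <<'E'
from h import *
o=get_obs(); print(o)
for n in ['side','top','wrist']:
    f=shot(n,n+'0'); print(n,f['vfov'],f['cx'],f['cy'],f['D'],-f['R'].T@f['t'],f['R'][2],(f['z_map']>0).mean())
a=cv2.imread('pics/side0.png');b=cv2.imread('pics/top0.png')
cv2.imwrite('pics/top0b.png',cv2.resize(b,(800,600)))
E
```

```text
pics
{'clock': 0.0, 'joints': array([ 1.08891671,  0.47778977,  0.02235297,  1.55642547, -0.01150809,
        1.10929139, -0.08308941]), 'qvel': array([-0.00089649, -0.00066849, -0.00045758, -0.00025031, -0.00016432,
        0.00047768, -0.00140356]), 'tau': array([ 4.38657898e-04, -5.96451294e+01,  1.60801146e+00, -2.81198984e+01,
        1.24627550e-02,  9.22907609e-03, -5.74571345e-06]), 'tcp_pos': array([ 0.24623923, -0.62786521,  0.23034386]), 'orientation': array([-3.08518715e+00, -5.83425496e-01,  7.21471792e-04]), 'contact_force': array([ 0.15930915, -0.12390553, -0.49680018]), 'moment': array([-0.03332973,  0.02925424,  0.01788691]), 'gripper_force': 0.0, 'grip_width': 0.08537859513028707}
side 43.85025938201157 254.88824916764835 193.08609349850676 [-0.07963448  0.          0.          0.          0.        ] [-0.22580973  1.11395936  1.14864074] [ 0.42881267 -0.65109787 -0.62625175] 0.8848317464192709
top 47.76098333161056 261.7606854047027 186.11821414595963 [-0.00781149  0.          0.          0.          0.        ] [ 0.32129779 -0.0103047   1.31419684] [ 0.14167544  0.00675277 -0.98989013] 0.986907958984375
wrist 61.51715892550172 254.37618818222506 191.8002610820216 [0.01214979 0.         0.         0.         0.        ] [ 0.3227949  -0.59819944  0.37430364] [-0.29796682 -0.11540385 -0.94757466] 0.9960276285807291
```

View pics/top0b.png

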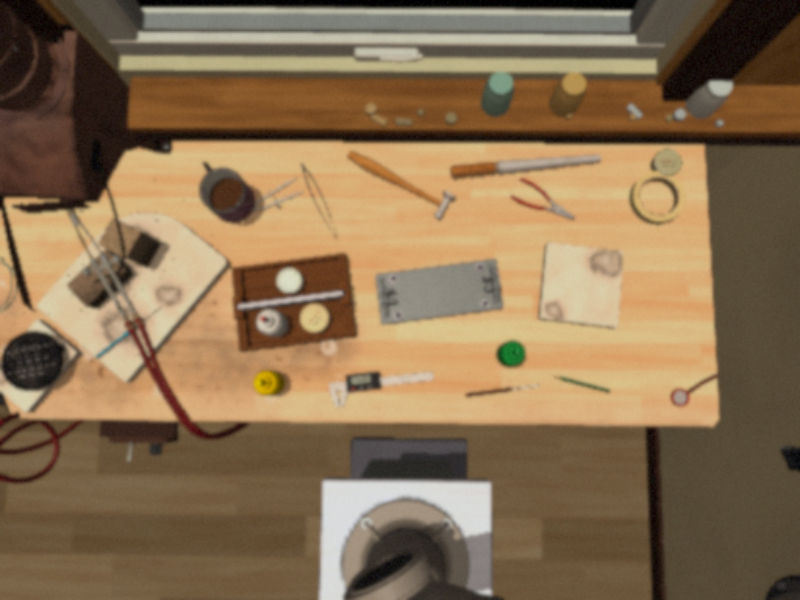

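View pics/side0.png

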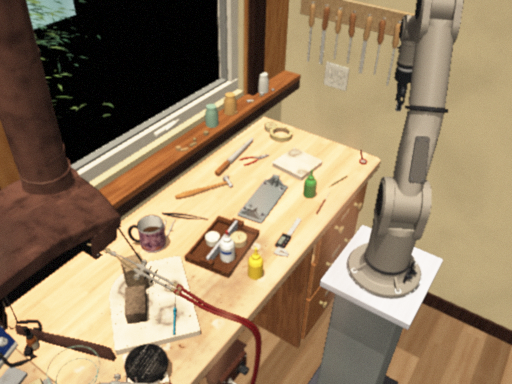

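Top view at 800x600: the tray is at (295,303), holding a white jar (289,280), a red-capped white bottle (268,322), a pale-yellow tin (314,318) and the drawplate from (240,305) to (342,293). The draw stand is at (440,291), the board at (580,285), the pliers at (545,200) and the mug at (228,192).

Look-alikes:
- **Glue bottle:** yellow (267,382), green (511,353), and the bottles on the sill (497,95), (570,95), (710,98).
- **Tin:** pale round thing (667,160) and tape ring (655,198).
- **Small pale disc:** (330,348).

By the description, I choose the three containers in the tray.

Run:
```python
from h import *
t=load('top0'); s=load('side0'); 
o=get_obs(); R=Ro.from_rotvec(o['orientation']).as_matrix(); print('tool axes\n',R.round(3))
im=t['frame'][150:236,140:236,::-1]; im2=t['frame'][145:215,330:410,::-1]
a=cv2.resize(im,None,fx=6,fy=6,interpolation=cv2.INTER_CUBIC); cv2.imwrite('pics/c1.png',a)
P=cloud(t); Q=cloud(s)
def show(n,C,box):
    x0,x1,y0,y1=box; m=(C[...,0]>x0)&(C[...,0]<x1)&(C[...,1]>y0)&(C[...,1]<y1); return C[m]
# z stats of table
for n,C in (('top',P),('side',Q)):
    c=show(n,C,(.42,.52,-.15,0)); print(n,'table z',np.percentile(c[:,2],[5,50,95]).round(4))
# points per object by top pixels (800-scale/1.5625)
for n,px in dict(jar=(289,280),bottle=(268,322),tin=(314,318),plate=(290,300),board=(585,290),stand=(440,291),stL=(388,297),stR=(490,286)).items():
    print(n,dep(t,np.array(px)/1.5625).round(4))
for n,px in dict(tray=[(235,270),(352,255),(357,338),(240,350)]).items(): print(n,at_z(t,np.array(px)/1.5625,.022).round(3))
print(at_z(t,np.array([(377,273),(498,260),(502,310),(380,323)])/1.5625,.012).round(3))
print(at_z(t,np.array([(545,243),(622,247),(617,325),(540,318)])/1.5625,.022).round(3))
```

```text
tool axes
 [[ 0.931  0.365 -0.001]
 [ 0.365 -0.931  0.001]
 [-0.    -0.001 -1.   ]]
top table z [-0.0045  0.0079  0.0147]
side table z [-0.9027 -0.6329  0.0136]
jar [[0.5229 0.228  0.0363]]
bottle [[0.4362 0.252  0.0969]]
tin [[0.4506 0.1783 0.0344]]
plate [[0.4834 0.2234 0.0435]]
board [[ 0.5113 -0.3406  0.0206]]
stand [[ 0.5087 -0.0618  0.0061]]
stL [[0.4951 0.0392 0.0121]]
stR [[ 0.5136 -0.1548  0.0455]]
tray [[0.544 0.336 0.022]
 [0.575 0.11  0.022]
 [0.414 0.097 0.022]
 [0.389 0.319 0.022]]
[[ 0.542  0.061  0.012]
 [ 0.57  -0.175  0.012]
 [ 0.472 -0.182  0.012]
 [ 0.444  0.054  0.012]]
[[ 0.603 -0.265  0.022]
 [ 0.596 -0.414  0.022]
 [ 0.444 -0.4    0.022]
 [ 0.456 -0.253  0.022]]
```

View pics/c1.png

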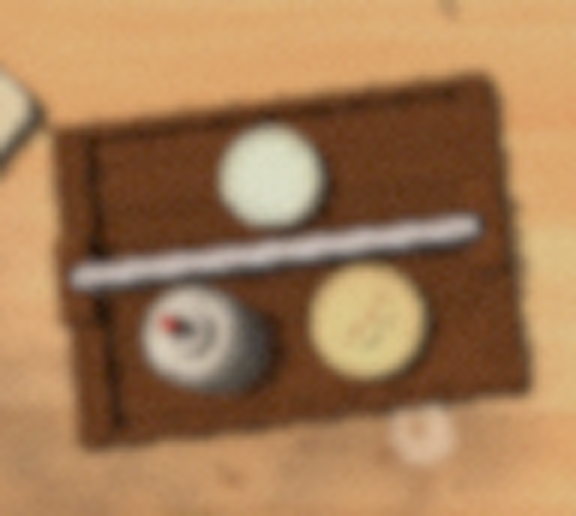

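The crop confirms it: white jar (270,178), bottle with red cap (172,325), pale-yellow tin (368,322), and the plate from (75,277) to (480,225). I'm moving toward the scene now and will take wrist pictures on the way.

Call:
{"api": "drive_tool", "payload": {
  "rows": [
    {"offset": [0.8, -0.33, -0.4], "rotation": [0, 0, 0.125], "claw": 1},
    {"offset": [0.8, -0.33, -0.4], "rotation": [0, 0, 0.125], "claw": 1},
    {"offset": [0.8, -0.33, -0.4], "rotation": [0, 0, 0.125], "claw": 1},
    {"offset": [0.8, -0.33, -0.4], "rotation": [0, 0, 0.125], "claw": 1},
    {"offset": [0.8, -0.33, -0.4], "rotation": [0, 0, 0.125], "claw": 1},
    {"offset": [0.8, -0.33, -0.4], "rotation": [0, 0, 0.125], "claw": 1}
  ]
}}

```text
clock: 0.65
tcp_pos: [0.3413, -0.5378, 0.2916]
orientation: [3.135, 0.199, 0.001]
contact_force: [-1.7, -0.4, 0.1]
grip_width: 0.0854
gripper_force: 0.0
```

Call:
{"api": "drive_tool", "payload": {
  "rows": [
    {"offset": [1, -0.89, 0], "rotation": [0, 0, 0], "claw": 1},
    {"offset": [1, -0.89, 0], "rotation": [0, 0, 0], "claw": 1},
    {"offset": [1, -0.89, 0], "rotation": [0, 0, 0], "claw": 1},
    {"offset": [1, -0.89, 0], "rotation": [0, 0, 0], "claw": 1},
    {"offset": [1, -0.89, 0], "rotation": [0, 0, 0], "claw": 1},
    {"offset": [1, -0.89, 0], "rotation": [0, 0, 0], "claw": 1}
  ]
}}

```text
clock: 1.15
tcp_pos: [0.4773, -0.381, 0.2902]
orientation: [-3.131, -0.208, -0.002]
contact_force: [0.3, 0.9, 0.4]
grip_width: 0.0854
gripper_force: 0.0
```

Call:
{"api": "drive_tool", "payload": {
  "rows": [
    {"offset": [0.4, -0.9, 0], "rotation": [0, 0, 0], "claw": 1},
    {"offset": [0.4, -0.9, 0], "rotation": [0, 0, 0], "claw": 1},
    {"offset": [0.4, -0.9, 0], "rotation": [0, 0, 0], "claw": 1},
    {"offset": [0.4, -0.9, 0], "rotation": [0, 0, 0], "claw": 1},
    {"offset": [0.4, -0.9, 0], "rotation": [0, 0, 0], "claw": 1},
    {"offset": [0.4, -0.9, 0], "rotation": [0, 0, 0], "claw": 1},
    {"offset": [0.4, -0.9, 0], "rotation": [0, 0, 0], "claw": 1}
  ]
}}

```text
clock: 1.73
tcp_pos: [0.5141, -0.2486, 0.2906]
orientation: [3.135, 0.189, -0.002]
contact_force: [-0.7, 0.5, -0.6]
grip_width: 0.0855
gripper_force: 0.0
```

```bash
python3 -c "
from h import *
shot('wrist','w1')"
```

Call:
{"api": "drive_tool", "payload": {
  "rows": [
    {"offset": [0.06, -0.76, 0], "rotation": [0, 0, 0], "claw": 1},
    {"offset": [0.06, -0.76, 0], "rotation": [0, 0, 0], "claw": 1},
    {"offset": [0.06, -0.76, 0], "rotation": [0, 0, 0], "claw": 1},
    {"offset": [0.06, -0.76, 0], "rotation": [0, 0, 0], "claw": 1}
  ]
}}

```text
clock: 2.12
tcp_pos: [0.5101, -0.1265, 0.2913]
orientation: [-3.132, -0.204, -0.0]
contact_force: [0.2, 1.1, 0.4]
grip_width: 0.0854
gripper_force: 0.0
```

Call:
{"api": "drive_tool", "payload": {
  "rows": [
    {"offset": [0.06, -0.76, 0], "rotation": [0, 0, 0], "claw": 1},
    {"offset": [0.06, -0.76, 0], "rotation": [0, 0, 0], "claw": 1},
    {"offset": [0.06, -0.76, 0], "rotation": [0, 0, 0], "claw": 1},
    {"offset": [0.06, -0.76, 0], "rotation": [0, 0, 0], "claw": 1},
    {"offset": [0.06, -0.76, 0], "rotation": [0, 0, 0], "claw": 1},
    {"offset": [0.06, -0.76, 0], "rotation": [0, 0, 0], "claw": 1}
  ]
}}

```text
clock: 2.62
tcp_pos: [0.5052, -0.0201, 0.2911]
orientation: [3.135, 0.189, -0.001]
contact_force: [0.6, -0.6, 1.0]
grip_width: 0.0849
gripper_force: 0.0
```

```bash
python3 -c "
from h import *
shot('wrist','w2')"
```

Call:
{"api": "drive_tool", "payload": {
  "rows": [
    {"offset": [-0.03, -0.75, 0], "rotation": [0, 0, 0], "claw": 1},
    {"offset": [-0.03, -0.75, 0], "rotation": [0, 0, 0], "claw": 1},
    {"offset": [-0.03, -0.75, 0], "rotation": [0, 0, 0], "claw": 1},
    {"offset": [-0.03, -0.75, 0], "rotation": [0, 0, 0], "claw": 1}
  ]
}}

```text
clock: 3.0
tcp_pos: [0.486, 0.0983, 0.2916]
orientation: [-3.132, -0.203, -0.001]
contact_force: [-0.3, 0.4, 0.7]
grip_width: 0.0854
gripper_force: 0.0
```

Call:
{"api": "drive_tool", "payload": {
  "rows": [
    {"offset": [-0.03, -0.75, 0], "rotation": [0, 0, 0], "claw": 1},
    {"offset": [-0.03, -0.75, 0], "rotation": [0, 0, 0], "claw": 1},
    {"offset": [-0.03, -0.75, 0], "rotation": [0, 0, 0], "claw": 1},
    {"offset": [-0.03, -0.75, 0], "rotation": [0, 0, 0], "claw": 1},
    {"offset": [-0.03, -0.75, 0], "rotation": [0, 0, 0], "claw": 1},
    {"offset": [-0.03, -0.75, 0], "rotation": [0, 0, 0], "claw": 1}
  ]
}}

```text
clock: 3.5
tcp_pos: [0.4694, 0.2022, 0.291]
orientation: [3.135, 0.189, -0.001]
contact_force: [-0.0, -0.3, 0.0]
grip_width: 0.0857
gripper_force: 0.0
```

```bash
python3 -c "
from h import *
shot('wrist','w3'); o=get_obs(); print(o['tcp_pos'],o['orientation'],o['clock'])
for n in ('w2','w3'): cv2.imwrite('pics/%sb.png'%n,cv2.resize(cv2.imread('pics/%s.png'%n),(800,600),interpolation=cv2.INTER_CUBIC))
for n in ('w1','w2','w3'):
    f=load(n); C=cloud(f); m=(C[...,2]>-.02)&(C[...,2]<.01); print(n,-f['R'].T@f['t'],np.median(C[...,2][m]))
"
```

```text
[0.46942338 0.20189513 0.29101031] [ 3.13486640e+00  1.88104679e-01 -3.86221119e-04] 3.55
w1 [ 0.59582512 -0.23872031  0.43437818] 0.0012786476558169333
w2 [ 0.58674762 -0.01016711  0.43497076] 0.001362499069593201
w3 [0.55091716 0.21213585 0.43482259] 0.0014022020718602228
```

View pics/w2b.png

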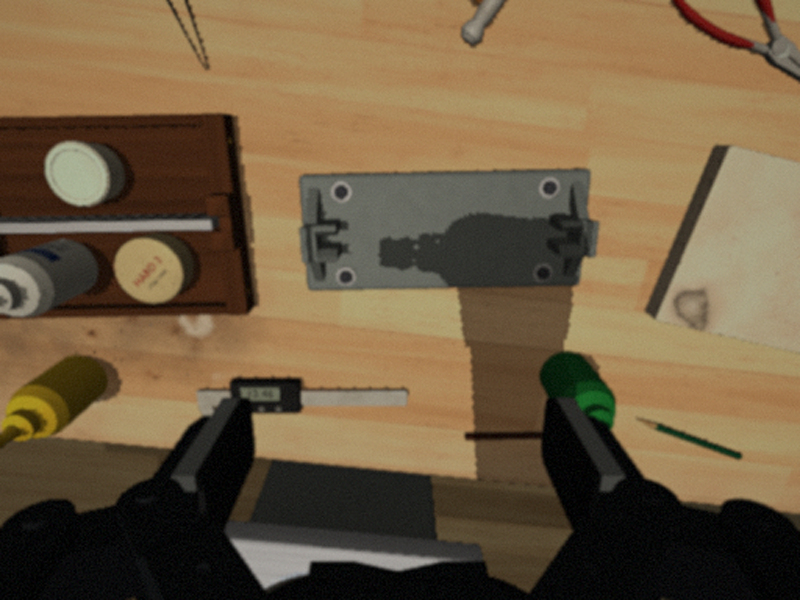

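View pics/w3b.png

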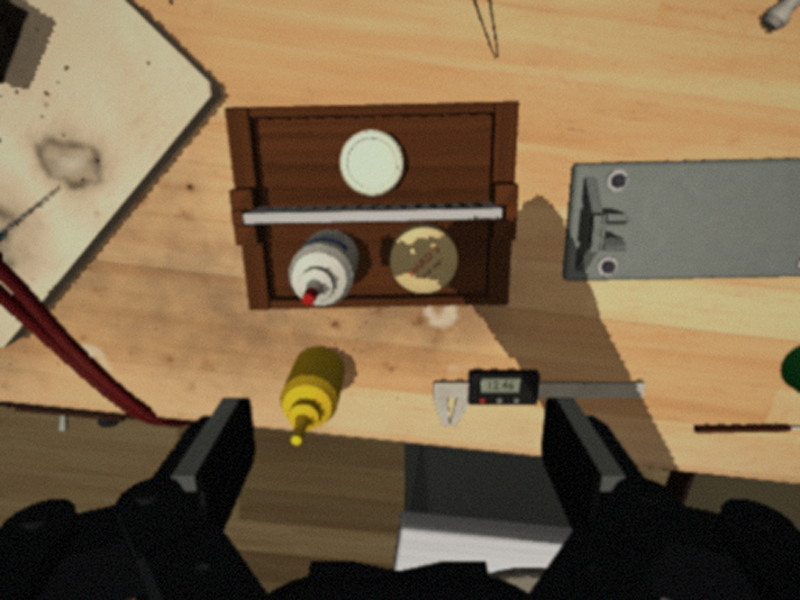

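w2 (800x600) shows the stand at (445,230) with uprights at (322,240) and (575,240), and the board at right. w3 shows the jar lid (372,162), bottle (322,270) with cap (311,293), tin (424,259) and the plate from (246,217) to (502,212). In w2 the jar is at (82,173) and the tin at (153,268).

```bash
cat > m.py <<'E'
from h import *
w1,w2,w3=load('w1'),load('w2'),load('w3'); C1,C2,C3=cloud(w1),cloud(w2),cloud(w3)
s=1/1.5625
def tri(fa,a,fb,b):
    Pa=np.c_[fa['R'],fa['t']];Pb=np.c_[fb['R'],fb['t']]
    X=cv2.triangulatePoints(Pa,Pb,ray(fa,a)[0,:2],ray(fb,b)[0,:2]); return (X[:3]/X[3]).ravel()
sc=lambda x,y:(x*s,y*s)
print('tri jar',tri(w3,sc(372,162),w2,sc(82,173)).round(4),'tin',tri(w3,sc(424,259),w2,sc(153,268)).round(4))
print('tri plate right end',tri(w3,sc(502,212),w2,sc(213,225)).round(4),'board NW? stand corner',tri(w3,sc(575,165),w2,sc(301,177)).round(4))
def sel(C,x0,x1,y0,y1,z0,z1):
    m=(C[...,0]>x0)&(C[...,0]<x1)&(C[...,1]>y0)&(C[...,1]<y1)&(C[...,2]>z0)&(C[...,2]<z1); return C[m]
def rect(n,p):
    (c,wh,a)=cv2.minAreaRect(p[:,:2].astype(np.float32)*1000); print(n,np.round(c,1),np.round(wh,1),round(a,2),'n',len(p),'z',np.percentile(p[:,2],[10,50,90]).round(4))
def circ(n,p,r=None):
    h=cv2.convexHull(p[:,:2].astype(np.float32)*1000).reshape(-1,2); A=np.c_[2*h,np.ones(len(h))]; q=np.linalg.lstsq(A,(h**2).sum(1),rcond=None)[0]
    print(n,q[:2].round(1),'r',round(float(np.sqrt(q[2]+q[0]**2+q[1]**2)),1),'n',len(p),'z',np.percentile(p[:,2],[10,50,90]).round(4))
circ('jar w3',sel(C3,.48,.58,.17,.27,.033,.045)); circ('tin w3',sel(C3,.40,.475,.12,.205,.031,.045))
b=sel(C3,.40,.47,.205,.30,.04,.14); print('bottle z max',np.percentile(b[:,2],[90,98,100]).round(4)); circ('bottle shoulder',b[(b[:,2]>.07)&(b[:,2]<.092)]); circ('cap',b[b[:,2]>.115])
E
python3 - <<'E'
from m import *
rect('tray rim',sel(C3,.36,.62,.06,.36,.015,.05))
rect('plate',sel(C3,.44,.53,.13,.31,.040,.06))
rect('stand base',sel(C2,.42,.60,-.23,.09,.007,.06)); rect('stand base w3',sel(C3,.42,.60,-.23,.09,.007,.06))
u=sel(C2,.42,.60,-.23,.09,.04,.06); rect('uprights',u); 
rect('upR',u[u[:,1]<-.06]);rect('upL',u[u[:,1]>-.06])
rect('board',sel(C1,.42,.63,-.45,-.22,.016,.03))
y=sel(C3,.3,.42,.18,.32,.03,.15); rect('yellow',y)
t=load('top0');CT=cloud(t); rect('board top',sel(CT,.42,.63,-.45,-.22,.014,.03));
E
```

```text
tri jar [0.5249 0.2283 0.0309] tin [0.4534 0.1777 0.0287]
tri plate right end [0.4999 0.1238 0.0429] board NW? stand corner [0.5406 0.0639 0.008 ]
jar w3 [500.4 220.4] r 47.1 n 1698 z [0.0367 0.0381 0.0442]
tin w3 [452.7 178.6] r 27.2 n 1341 z [0.0351 0.0363 0.0374]
bottle z max [0.1017 0.128  0.1306]
bottle shoulder [442.6 256.3] r 23.4 n 871 z [0.0732 0.0817 0.0855]
cap [442.4 256.4] r 4.0 n 87 z [0.1183 0.1274 0.1292]
tray rim [494.9 231. ] [183.7 239.2] 7.98 n 10869 z [0.0224 0.0279 0.0438]
plate [494.7 220.7] [ 83.1 179.3] 28.29 n 1231 z [0.0435 0.0451 0.0466]
stand base [510.  -59.2] [100.4 239.8] 7.99 n 13659 z [0.0121 0.0134 0.0297]
stand base w3 [507.3 -39.9] [100.1 202.7] 8.16 n 11141 z [0.0122 0.0134 0.0176]
uprights [510.1 -59.6] [ 29.6 229.6] 7.77 n 1002 z [0.0437 0.0497 0.0531]
upR [ 524.1 -159.1] [28.8 28.6] 7.74 n 526 z [0.0432 0.0497 0.053 ]
upL [496.5  40.4] [29.5 27.8] 7.45 n 476 z [0.0442 0.0496 0.0532]
board [ 524.  -334.7] [150.3 149.7] 83.57 n 13377 z [0.0222 0.0232 0.0242]
yellow [334.8 258.4] [47.6 39.5] 80.21 n 1468 z [0.0429 0.0733 0.0952]
board top [ 522.1 -333.1] [152.  151.2] 83.68 n 2440 z [0.0173 0.0205 0.024 ]
```

Run:
```python
from m import *
def toL(p,c,a):
    a=np.radians(a); R=np.array([[np.cos(a),np.sin(a)],[-np.sin(a),np.cos(a)]]); return (p[:,:2]-c)@R.T
p=sel(C3,.38,.60,.06,.36,.02,.05); L=toL(p,(.482,.218),7.8)
q=p[(abs(L[:,0])<.088)&(abs(L[:,1])<.118)]; rect('tray',q)
L=toL(p,(.482,.218),7.8); q=p[(abs(L[:,0])<.012)&(p[:,2]>.040)&(abs(L[:,1])<.11)]; rect('plate',q); 
v=cv2.fitLine(q[:,:2].astype(np.float32)*1000,cv2.DIST_HUBER,0,.01,.01).ravel(); print(v, np.degrees(np.arctan2(-v[0],v[1])))
circ('jar',sel(C3,.502,.56,.19,.265,.033,.041)); circ('jar w2',sel(C2,.502,.56,.19,.265,.033,.041)); circ('tin w2',sel(C2,.41,.475,.12,.205,.031,.045))
u=sel(C2,.42,.60,-.23,.09,.0,.06); L=toL(u,(.510,-.0595),7.8)
# groove: occupancy in upright at each end
for sgn in (1,-1):
    m=(u[:,2]>.043)&(L[:,1]*sgn>.08); h=L[m]*1000
    print(sgn,'lip pts x',np.histogram(h[(abs(h[:,1])<100)][:,0],bins=np.arange(-16,17,2)))
```

```text
tri jar [0.5249 0.2283 0.0309] tin [0.4534 0.1777 0.0287]
tri plate right end [0.4999 0.1238 0.0429] board NW? stand corner [0.5406 0.0639 0.008 ]
jar w3 [500.4 220.4] r 47.1 n 1698 z [0.0367 0.0381 0.0442]
tin w3 [452.7 178.6] r 27.2 n 1341 z [0.0351 0.0363 0.0374]
bottle z max [0.1017 0.128  0.1306]
bottle shoulder [442.6 256.3] r 23.4 n 871 z [0.0732 0.0817 0.0855]
cap [442.4 256.4] r 4.0 n 87 z [0.1183 0.1274 0.1292]
tray [486.  222.1] [163.6 223.9] 8.08 n 10320 z [0.0229 0.0339 0.0441]
plate [481.5 218.8] [ 23.1 217.4] 7.59 n 1249 z [0.0433 0.045  0.0461]
[ 1.4108641e-01 -9.8999727e-01  4.8680612e+02  2.2306001e+02] -171.88927
jar [525.  228.7] r 23.8 n 1311 z [0.0369 0.0379 0.0391]
jar w2 [524.9 228.5] r 24.0 n 1382 z [0.0366 0.038  0.039 ]
tin w2 [453.1 177.9] r 27.6 n 1388 z [0.0351 0.0363 0.0374]
1 lip pts x (array([ 7, 10, 21, 24, 21,  5,  0,  0,  0,  0,  7, 11, 13, 19, 22,  6]), array([-16, -14, -12, -10,  -8,  -6,  -4,  -2,   0,   2,   4,   6,   8,
        10,  12,  14,  16]))
-1 lip pts x (array([ 0, 17, 19, 27, 24, 15,  0,  0,  0,  0,  0, 10, 15, 23, 25, 11]), array([-16, -14, -12, -10,  -8,  -6,  -4,  -2,   0,   2,   4,   6,   8,
        10,  12,  14,  16]))
```

Call:
{"api": "drive_tool", "payload": {
  "rows": [
    {"offset": [-0.133, -0.382, 0], "rotation": [0, 0, -0.0085], "claw": 1},
    {"offset": [-0.133, -0.382, 0], "rotation": [0, 0, -0.0085], "claw": 1},
    {"offset": [-0.133, -0.382, 0.3], "rotation": [0, 0, -0.0085], "claw": 1},
    {"offset": [-0.133, -0.382, 0.6], "rotation": [0, 0, -0.0085], "claw": 1},
    {"offset": [-0.133, -0.382, 0.9], "rotation": [0, 0, -0.0085], "claw": 1},
    {"offset": [-0.133, -0.382, 1], "rotation": [0, 0, -0.0085], "claw": 1},
    {"offset": [-0.133, -0.382, 1], "rotation": [0, 0, -0.0085], "claw": 1},
    {"offset": [-0.133, -0.382, 1], "rotation": [0, 0, -0.0085], "claw": 1},
    {"offset": [-0.133, -0.382, 1], "rotation": [0, 0, -0.0085], "claw": 1}
  ]
}}

```text
clock: 4.3
tcp_pos: [0.4431, 0.2587, 0.143]
orientation: [-3.133, -0.218, -0.003]
contact_force: [0.0, -0.1, -0.8]
grip_width: 0.0854
gripper_force: 0.0
```

```bash
python3 -c "
from h import *
o=get_obs(); R=Ro.from_rotvec(o['orientation']).as_matrix(); print(o['tcp_pos'].round(4),np.degrees(np.arctan2(R[1,0],R[0,0])),R[:,2].round(3)); f=shot('wrist','w4'); cv2.imwrite('pics/w4b.png',f['frame'][100:,:,::-1])"
```

```text
[0.4431 0.2587 0.143 ] 7.956856283907857 [ 0.002  0.001 -1.   ]
```

View pics/w4b.png

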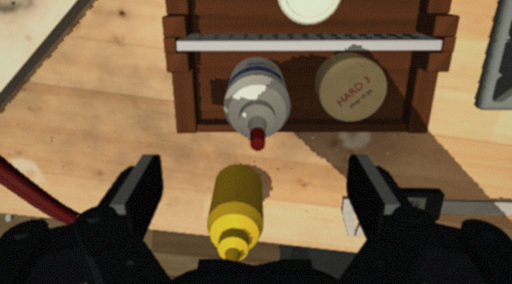

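The crop shows the glue bottle (258,105) with its red cap between the finger lines, and the yellow look-alike well clear behind. Descending to grip the bottle.

Call:
{"api": "drive_tool", "payload": {
  "rows": [
    {"offset": [0, 0, 0.25], "rotation": [0, 0, 0], "claw": 1},
    {"offset": [0, 0, 0.45], "rotation": [0, 0, 0], "claw": 1},
    {"offset": [0, 0, 0.56], "rotation": [0, 0, 0], "claw": 1},
    {"offset": [0, 0, 0.56], "rotation": [0, 0, 0], "claw": 1},
    {"offset": [0, 0, 0.56], "rotation": [0, 0, 0], "claw": 1},
    {"offset": [0, 0, 0.56], "rotation": [0, 0, 0], "claw": 1}
  ]
}}

```text
clock: 4.85
tcp_pos: [0.4431, 0.2599, 0.0595]
orientation: [-3.132, -0.22, -0.005]
contact_force: [0.7, 0.6, -0.3]
grip_width: 0.085
gripper_force: 0.0
```

Call:
{"api": "drive_tool", "payload": {
  "rows": [
    {"offset": [0, 0, 0], "rotation": [0, 0, 0], "claw": 0},
    {"offset": [0, 0, 0], "rotation": [0, 0, 0], "claw": 0},
    {"offset": [0, 0, 0], "rotation": [0, 0, 0], "claw": 0},
    {"offset": [0, 0, 0], "rotation": [0, 0, 0], "claw": 0},
    {"offset": [0, 0, 0], "rotation": [0, 0, 0], "claw": 0},
    {"offset": [0, 0, 0], "rotation": [0, 0, 0], "claw": 0},
    {"offset": [0, 0, 0], "rotation": [0, 0, 0], "claw": 0},
    {"offset": [0, 0, 0], "rotation": [0, 0, 0], "claw": 0}
  ],
  "force": 40
}}

```text
clock: 5.52
tcp_pos: [0.4424, 0.2591, 0.0585]
orientation: [-3.133, -0.22, -0.003]
contact_force: [-0.2, -1.4, 6.5]
grip_width: 0.0469
gripper_force: 39.8
```

Bottle gripped. Lifting it and carrying it to the board, target (0.480, -0.370).

Call:
{"api": "drive_tool", "payload": {
  "rows": [
    {"offset": [0, 0, -0.15], "rotation": [0, 0, 0], "claw": 0},
    {"offset": [0, 0, -0.35], "rotation": [0, 0, 0], "claw": 0},
    {"offset": [0, 0, -0.55], "rotation": [0, 0, 0], "claw": 0},
    {"offset": [0, 0, -0.667], "rotation": [0, 0, 0], "claw": 0},
    {"offset": [0.04, 0.17, -0.667], "rotation": [0, 0, 0], "claw": 0},
    {"offset": [0.08, 0.34, -0.667], "rotation": [0, 0, 0], "claw": 0},
    {"offset": [0.12, 0.5, -0.667], "rotation": [0, 0, 0], "claw": 0},
    {"offset": [0.16, 0.67, -0.667], "rotation": [0, 0, 0], "claw": 0},
    {"offset": [0.2, 0.838, -0.667], "rotation": [0, 0, 0], "claw": 0}
  ]
}}

```text
clock: 6.27
tcp_pos: [0.489, 0.1374, 0.1576]
orientation: [3.134, 0.221, 0.0]
contact_force: [0.2, 0.5, -1.8]
grip_width: 0.0466
gripper_force: 41.7
```

Call:
{"api": "drive_tool", "payload": {
  "rows": [
    {"offset": [0, 0.2, 0], "rotation": [0, 0, 0], "claw": 0},
    {"offset": [0, 0.4, 0], "rotation": [0, 0, 0], "claw": 0},
    {"offset": [0, 0.6, 0], "rotation": [0, 0, 0], "claw": 0},
    {"offset": [0, 0.838, 0], "rotation": [0, 0, 0], "claw": 0}
  ]
}}

```text
clock: 6.6
tcp_pos: [0.5063, 0.0139, 0.1576]
orientation: [-3.133, -0.224, -0.0]
contact_force: [0.3, 1.0, -0.9]
grip_width: 0.0472
gripper_force: 41.7
```

Call:
{"api": "drive_tool", "payload": {
  "rows": [
    {"offset": [-0.033, 0.2, 0], "rotation": [0, 0, 0], "claw": 0},
    {"offset": [-0.066, 0.4, 0], "rotation": [0, 0, 0], "claw": 0},
    {"offset": [-0.1, 0.6, 0], "rotation": [0, 0, 0], "claw": 0},
    {"offset": [-0.133, 0.838, 0], "rotation": [0, 0, 0], "claw": 0}
  ]
}}

```text
clock: 6.93
tcp_pos: [0.5039, -0.1134, 0.1576]
orientation: [-3.133, -0.223, -0.0]
contact_force: [1.3, -0.0, -1.8]
grip_width: 0.0469
gripper_force: 41.7
```

Call:
{"api": "drive_tool", "payload": {
  "rows": [
    {"offset": [-0.05, 0.2, 0], "rotation": [0, 0, 0], "claw": 0},
    {"offset": [-0.1, 0.4, 0], "rotation": [0, 0, 0], "claw": 0},
    {"offset": [-0.15, 0.6, 0], "rotation": [0, 0, 0], "claw": 0},
    {"offset": [-0.2, 0.838, 0], "rotation": [0, 0, 0], "claw": 0}
  ]
}}

```text
clock: 7.27
tcp_pos: [0.4918, -0.242, 0.1575]
orientation: [-3.133, -0.223, 0.0]
contact_force: [1.1, -0.0, -0.8]
grip_width: 0.0471
gripper_force: 41.7
```

Call:
{"api": "drive_tool", "payload": {
  "rows": [
    {"offset": [-0.05, 0.2, 0], "rotation": [0, 0, 0], "claw": 0},
    {"offset": [-0.1, 0.4, 0], "rotation": [0, 0, 0], "claw": 0},
    {"offset": [-0.15, 0.6, 0], "rotation": [0, 0, 0], "claw": 0},
    {"offset": [-0.204, 0.838, 0], "rotation": [0, 0, 0], "claw": 0},
    {"offset": [-0.204, 0.838, 0], "rotation": [0, 0, 0], "claw": 0},
    {"offset": [-0.204, 0.838, 0], "rotation": [0, 0, 0], "claw": 0},
    {"offset": [-0.204, 0.838, 0], "rotation": [0, 0, 0], "claw": 0},
    {"offset": [-0.204, 0.838, 0], "rotation": [0, 0, 0], "claw": 0},
    {"offset": [-0.204, 0.838, 0], "rotation": [0, 0, 0], "claw": 0}
  ]
}}

```text
clock: 8.02
tcp_pos: [0.4802, -0.3689, 0.1574]
orientation: [-3.133, -0.225, -0.0]
contact_force: [-0.7, -0.6, -1.0]
grip_width: 0.0472
gripper_force: 41.6
```

Call:
{"api": "drive_tool", "payload": {
  "rows": [
    {"offset": [0, 0, 0.15], "rotation": [0, 0, 0], "claw": 0},
    {"offset": [0, 0, 0.3], "rotation": [0, 0, 0], "claw": 0},
    {"offset": [0, 0, 0.42], "rotation": [0, 0, 0], "claw": 0},
    {"offset": [0, 0, 0.5], "rotation": [0, 0, 0], "claw": 0},
    {"offset": [0, 0, 0.54], "rotation": [0, 0, 0], "claw": 0},
    {"offset": [0, 0, 0.56], "rotation": [0, 0, 0], "claw": 0},
    {"offset": [0, 0, 0.56], "rotation": [0, 0, 0], "claw": 0},
    {"offset": [0, 0, 0.56], "rotation": [0, 0, 0], "claw": 0},
    {"offset": [0, 0, 0.56], "rotation": [0, 0, 0], "claw": 0},
    {"offset": [0, 0, 0.56], "rotation": [0, 0, 0], "claw": 0}
  ]
}}

```text
clock: 8.85
tcp_pos: [0.4802, -0.3709, 0.0743]
orientation: [3.133, 0.221, 0.002]
contact_force: [0.4, 0.3, -0.6]
grip_width: 0.0467
gripper_force: 41.6
```

Call:
{"api": "drive_tool", "payload": {
  "rows": [
    {"offset": [0, 0, 0], "rotation": [0, 0, 0], "claw": 0.4},
    {"offset": [0, 0, 0], "rotation": [0, 0, 0], "claw": 0.6},
    {"offset": [0, 0, 0], "rotation": [0, 0, 0], "claw": 0.8},
    {"offset": [0, 0, 0], "rotation": [0, 0, 0], "claw": 1},
    {"offset": [0, 0, 0], "rotation": [0, 0, 0], "claw": 1},
    {"offset": [0, 0, 0], "rotation": [0, 0, 0], "claw": 1},
    {"offset": [0, 0, -0.2], "rotation": [0, 0, 0], "claw": 1},
    {"offset": [0, 0, -0.4], "rotation": [0, 0, 0], "claw": 1},
    {"offset": [0, 0, -0.65], "rotation": [0, 0, 0], "claw": 1},
    {"offset": [0, 0, -0.9], "rotation": [0, 0, 0], "claw": 1},
    {"offset": [0, 0, -0.9], "rotation": [0, 0, 0], "claw": 1},
    {"offset": [0, 0, -0.9], "rotation": [0, 0, 0], "claw": 1}
  ]
}}

```text
clock: 9.85
tcp_pos: [0.4811, -0.3714, 0.2112]
orientation: [3.13, 0.221, 0.007]
contact_force: [-0.7, -0.0, -1.4]
grip_width: 0.0853
gripper_force: 0.0
```

Run:
```python
from h import *
f=shot('wrist','w5'); C=cloud(f); o=get_obs(); print(o['tcp_pos'],o['orientation'])
m=(C[...,0]>.43)&(C[...,0]<.54)&(C[...,1]>-.43)&(C[...,1]<-.31)&(C[...,2]>.04)&(C[...,2]<.16); b=C[m]; print(np.percentile(b[:,2],[90,98,100]).round(4)); 
for a,c in ((.085,.105),(.12,.16)):
  q=b[(b[:,2]>a)&(b[:,2]<c)]; print(q.mean(0).round(4),len(q),(q.max(0)+q.min(0))/2)
f=shot('side','s5'); cv2.imwrite('pics/s5b.png',cv2.resize(f['frame'][110:300,150:380,::-1],None,fx=3,fy=3))
```

```text
[ 0.47987787 -0.37064422  0.20908137] [3.13264901e+00 2.20827076e-01 1.96596795e-03]
[0.1163 0.1423 0.1444]
[ 0.4869 -0.3719  0.0947] 1481 [ 0.4809462  -0.37326316  0.09499606]
[ 0.4815 -0.3728  0.135 ] 232 [ 0.48020066 -0.37291962  0.13222359]
```

View pics/s5b.png

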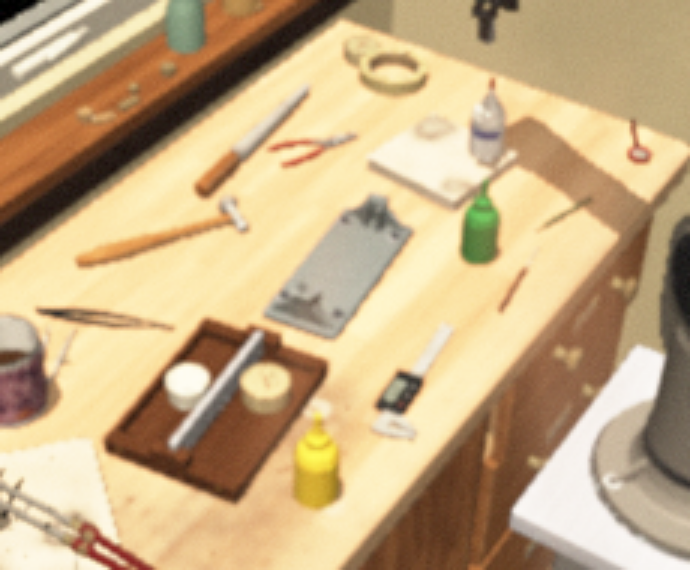

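The side crop shows the bottle upright on the board at (487,130), with the tray and the look-alikes undisturbed. The TCP sits about 2.4 mm above the wrist-camera reading in y, so I apply that as a correction. The tin is next.

Call:
{"api": "drive_tool", "payload": {
  "rows": [
    {"offset": [0.05, -0.23, 0], "rotation": [0, 0, 0], "claw": 1},
    {"offset": [0.1, -0.46, 0], "rotation": [0, 0, 0], "claw": 1},
    {"offset": [0.15, -0.7, 0], "rotation": [0, 0, 0], "claw": 1},
    {"offset": [0.2, -0.916, 0], "rotation": [0, 0, 0], "claw": 1}
  ]
}}

```text
clock: 10.28
tcp_pos: [0.4887, -0.2278, 0.2064]
orientation: [-3.132, -0.221, 0.005]
contact_force: [0.6, 0.2, 0.1]
grip_width: 0.0859
gripper_force: 0.0
```

Call:
{"api": "drive_tool", "payload": {
  "rows": [
    {"offset": [0.05, -0.23, 0], "rotation": [0, 0, 0], "claw": 1},
    {"offset": [0.1, -0.46, 0], "rotation": [0, 0, 0], "claw": 1},
    {"offset": [0.15, -0.7, 0], "rotation": [0, 0, 0], "claw": 1},
    {"offset": [0.2, -0.916, 0], "rotation": [0, 0, 0], "claw": 1}
  ]
}}

```text
clock: 10.62
tcp_pos: [0.4991, -0.0877, 0.2067]
orientation: [-3.133, -0.222, 0.005]
contact_force: [0.5, -0.2, 1.2]
grip_width: 0.0855
gripper_force: 0.0
```

Call:
{"api": "drive_tool", "payload": {
  "rows": [
    {"offset": [0, -0.23, 0], "rotation": [0, 0, 0], "claw": 0.85},
    {"offset": [0, -0.46, 0], "rotation": [0, 0, 0], "claw": 0.85},
    {"offset": [0, -0.7, 0], "rotation": [0, 0, 0], "claw": 0.85},
    {"offset": [0, -0.916, 0], "rotation": [0, 0, 0], "claw": 0.85}
  ]
}}

```text
clock: 10.95
tcp_pos: [0.4795, 0.048, 0.2067]
orientation: [-3.133, -0.222, 0.005]
contact_force: [0.2, -0.7, 0.1]
grip_width: 0.0724
gripper_force: 0.0
```

Call:
{"api": "drive_tool", "payload": {
  "rows": [
    {"offset": [-0.02, -0.23, 0.1], "rotation": [0, 0, 0], "claw": 0.85},
    {"offset": [-0.04, -0.46, 0.2], "rotation": [0, 0, 0], "claw": 0.85},
    {"offset": [-0.06, -0.7, 0.35], "rotation": [0, 0, 0], "claw": 0.85},
    {"offset": [-0.069, -0.916, 0.6], "rotation": [0, 0, 0], "claw": 0.85},
    {"offset": [-0.069, -0.916, 0.6], "rotation": [0, 0, 0], "claw": 0.85},
    {"offset": [-0.069, -0.916, 0.6], "rotation": [0, 0, 0], "claw": 0.85},
    {"offset": [-0.069, -0.916, 0.6], "rotation": [0, 0, 0], "claw": 0.85},
    {"offset": [-0.069, -0.916, 0.6], "rotation": [0, 0, 0], "claw": 0.85},
    {"offset": [-0.069, -0.916, 0.6], "rotation": [0, 0, 0], "claw": 0.85}
  ]
}}

```text
clock: 11.7
tcp_pos: [0.4527, 0.1792, 0.1191]
orientation: [3.134, 0.217, 0.002]
contact_force: [-0.4, 0.0, -0.8]
grip_width: 0.0726
gripper_force: 0.0
```

Run:
```python
from h import *
f=shot('wrist','w6'); C=cloud(f); o=get_obs(); print(o['tcp_pos'],o['orientation'],o['grip_width'])
import m
m.circ('tin',m.sel(C,.41,.475,.12,.215,.031,.042)); m.circ('jar',m.sel(C,.502,.56,.19,.265,.033,.041))
```

```text
[0.4527421  0.17933342 0.11917711] [3.13388359e+00 2.16704854e-01 2.59284434e-03] 0.07252356809913343
tri jar [0.5249 0.2283 0.0309] tin [0.4534 0.1777 0.0287]
tri plate right end [0.4999 0.1238 0.0429] board NW? stand corner [0.5406 0.0639 0.008 ]
jar w3 [500.4 220.4] r 47.1 n 1698 z [0.0367 0.0381 0.0442]
tin w3 [452.7 178.6] r 27.2 n 1341 z [0.0351 0.0363 0.0374]
bottle z max [0.1017 0.128  0.1306]
bottle shoulder [442.6 256.3] r 23.4 n 871 z [0.0732 0.0817 0.0855]
cap [442.4 256.4] r 4.0 n 87 z [0.1183 0.1274 0.1292]
tin [453.1 178.7] r 27.6 n 3801 z [0.0353 0.0364 0.0373]
jar [524.9 228.7] r 23.9 n 4271 z [0.0369 0.038  0.039 ]
```

Call:
{"api": "drive_tool", "payload": {
  "rows": [
    {"offset": [0, 0, 0.2], "rotation": [0, 0, 0], "claw": 0.85},
    {"offset": [0, 0, 0.4], "rotation": [0, 0, 0], "claw": 0.85},
    {"offset": [0, 0, 0.55], "rotation": [0, 0, 0], "claw": 0.85},
    {"offset": [0, 0, 0.65], "rotation": [0, 0, 0], "claw": 0.85},
    {"offset": [0, 0, 0.693], "rotation": [0, 0, 0], "claw": 0.85},
    {"offset": [0, 0, 0.693], "rotation": [0, 0, 0], "claw": 0.85},
    {"offset": [0, 0, 0.693], "rotation": [0, 0, 0], "claw": 0.85},
    {"offset": [0, 0, 0.693], "rotation": [0, 0, 0], "claw": 0.85}
  ]
}}

```text
clock: 12.42
tcp_pos: [0.4528, 0.1808, 0.0156]
orientation: [-3.133, -0.22, -0.003]
contact_force: [0.7, -0.7, 0.3]
grip_width: 0.0725
gripper_force: 0.0
```

Call:
{"api": "drive_tool", "payload": {
  "rows": [
    {"offset": [0, 0, 0], "rotation": [0, 0, 0], "claw": 0},
    {"offset": [0, 0, 0], "rotation": [0, 0, 0], "claw": 0},
    {"offset": [0, 0, 0], "rotation": [0, 0, 0], "claw": 0},
    {"offset": [0, 0, 0], "rotation": [0, 0, 0], "claw": 0},
    {"offset": [0, 0, 0], "rotation": [0, 0, 0], "claw": 0},
    {"offset": [0, 0, 0], "rotation": [0, 0, 0], "claw": 0}
  ],
  "force": 40
}}

```text
clock: 12.92
tcp_pos: [0.4526, 0.1808, 0.0159]
orientation: [-3.134, -0.22, -0.003]
contact_force: [-1.1, -1.5, 9.0]
grip_width: 0.0545
gripper_force: 40.3
```

Call:
{"api": "drive_tool", "payload": {
  "rows": [
    {"offset": [0, 0, -0.15], "rotation": [0, 0, 0], "claw": 0},
    {"offset": [0, 0, -0.35], "rotation": [0, 0, 0], "claw": 0},
    {"offset": [0, 0, -0.55], "rotation": [0, 0, 0], "claw": 0},
    {"offset": [0, 0, -0.667], "rotation": [0, 0, 0], "claw": 0},
    {"offset": [0.02, 0.2, -0.667], "rotation": [0, 0, 0], "claw": 0},
    {"offset": [0.04, 0.4, -0.667], "rotation": [0, 0, 0], "claw": 0},
    {"offset": [0.06, 0.6, -0.667], "rotation": [0, 0, 0], "claw": 0},
    {"offset": [0.08, 0.8, -0.667], "rotation": [0, 0, 0], "claw": 0},
    {"offset": [0.094, 0.945, -0.667], "rotation": [0, 0, 0], "claw": 0}
  ]
}}

```text
clock: 13.67
tcp_pos: [0.486, 0.0393, 0.1151]
orientation: [3.133, 0.218, 0.001]
contact_force: [0.2, -0.4, -1.0]
grip_width: 0.0545
gripper_force: 43.2
```

Call:
{"api": "drive_tool", "payload": {
  "rows": [
    {"offset": [0.02, 0.24, 0], "rotation": [0, 0, 0], "claw": 0},
    {"offset": [0.04, 0.48, 0], "rotation": [0, 0, 0], "claw": 0},
    {"offset": [0.06, 0.72, 0], "rotation": [0, 0, 0], "claw": 0},
    {"offset": [0.094, 0.945, 0], "rotation": [0, 0, 0], "claw": 0}
  ]
}}

```text
clock: 14.0
tcp_pos: [0.5192, -0.0984, 0.1151]
orientation: [3.133, 0.22, 0.001]
contact_force: [-0.3, 1.2, -1.1]
grip_width: 0.0542
gripper_force: 43.2
```

Call:
{"api": "drive_tool", "payload": {
  "rows": [
    {"offset": [0, 0.24, 0], "rotation": [0, 0, 0], "claw": 0},
    {"offset": [0, 0.48, 0], "rotation": [0, 0, 0], "claw": 0},
    {"offset": [0, 0.72, 0], "rotation": [0, 0, 0], "claw": 0},
    {"offset": [0, 0.945, 0], "rotation": [0, 0, 0], "claw": 0}
  ]
}}

```text
clock: 14.33
tcp_pos: [0.5392, -0.2388, 0.1151]
orientation: [3.133, 0.22, 0.001]
contact_force: [1.0, -0.0, -1.4]
grip_width: 0.0544
gripper_force: 43.2
```

Call:
{"api": "drive_tool", "payload": {
  "rows": [
    {"offset": [0, 0.24, 0], "rotation": [0, 0, 0], "claw": 0},
    {"offset": [0, 0.48, 0], "rotation": [0, 0, 0], "claw": 0},
    {"offset": [0, 0.72, 0], "rotation": [0, 0, 0], "claw": 0},
    {"offset": [0, 0.945, 0], "rotation": [0, 0, 0], "claw": 0},
    {"offset": [0, 0.945, 0], "rotation": [0, 0, 0], "claw": 0},
    {"offset": [0, 0.945, 0], "rotation": [0, 0, 0], "claw": 0},
    {"offset": [0, 0.945, 0], "rotation": [0, 0, 0], "claw": 0},
    {"offset": [0, 0.945, 0], "rotation": [0, 0, 0], "claw": 0}
  ]
}}

```text
clock: 15.0
tcp_pos: [0.5595, -0.3748, 0.1147]
orientation: [-3.133, -0.224, -0.0]
contact_force: [-0.8, 0.9, -1.4]
grip_width: 0.0542
gripper_force: 43.2
```

Call:
{"api": "drive_tool", "payload": {
  "rows": [
    {"offset": [0, 0, 0.15], "rotation": [0, 0, 0], "claw": 0},
    {"offset": [0, 0, 0.3], "rotation": [0, 0, 0], "claw": 0},
    {"offset": [0, 0, 0.42], "rotation": [0, 0, 0], "claw": 0},
    {"offset": [0, 0, 0.5], "rotation": [0, 0, 0], "claw": 0},
    {"offset": [0, 0, 0.55], "rotation": [0, 0, 0], "claw": 0},
    {"offset": [0, 0, 0.567], "rotation": [0, 0, 0], "claw": 0},
    {"offset": [0, 0, 0.567], "rotation": [0, 0, 0], "claw": 0},
    {"offset": [0, 0, 0.567], "rotation": [0, 0, 0], "claw": 0},
    {"offset": [0, 0, 0.567], "rotation": [0, 0, 0], "claw": 0},
    {"offset": [0, 0, 0.567], "rotation": [0, 0, 0], "claw": 0}
  ]
}}

```text
clock: 15.83
tcp_pos: [0.5596, -0.3769, 0.03]
orientation: [3.133, 0.221, 0.002]
contact_force: [0.6, -0.3, 1.0]
grip_width: 0.0545
gripper_force: 43.5
```

Call:
{"api": "drive_tool", "payload": {
  "rows": [
    {"offset": [0, 0, 0], "rotation": [0, 0, 0], "claw": 0.75},
    {"offset": [0, 0, 0], "rotation": [0, 0, 0], "claw": 0.85},
    {"offset": [0, 0, 0], "rotation": [0, 0, 0], "claw": 0.85},
    {"offset": [0, 0, 0], "rotation": [0, 0, 0], "claw": 0.85},
    {"offset": [0, 0, 0], "rotation": [0, 0, 0], "claw": 0.85},
    {"offset": [0, 0, -0.2], "rotation": [0, 0, 0], "claw": 0.85},
    {"offset": [0, 0, -0.4], "rotation": [0, 0, 0], "claw": 0.85},
    {"offset": [0, 0, -0.65], "rotation": [0, 0, 0], "claw": 0.85},
    {"offset": [0, 0, -1], "rotation": [0, 0, 0], "claw": 0.85},
    {"offset": [0, 0, -1], "rotation": [0, 0, 0], "claw": 0.85}
  ]
}}

```text
clock: 16.67
tcp_pos: [0.5623, -0.3782, 0.1868]
orientation: [3.128, 0.22, 0.013]
contact_force: [1.7, -0.2, 0.7]
grip_width: 0.0725
gripper_force: 0.0
```

Call:
{"api": "drive_tool", "payload": {
  "rows": [
    {"offset": [0.05, -0.25, 0], "rotation": [0, 0, 0], "claw": 0.85},
    {"offset": [0.1, -0.5, 0], "rotation": [0, 0, 0], "claw": 0.85},
    {"offset": [0.15, -0.75, 0], "rotation": [0, 0, 0], "claw": 0.85},
    {"offset": [0.2, -1, 0], "rotation": [0, 0, 0], "claw": 0.85}
  ]
}}

```text
clock: 17.0
tcp_pos: [0.5677, -0.2226, 0.1797]
orientation: [3.134, 0.22, 0.001]
contact_force: [0.6, 0.4, 0.1]
grip_width: 0.0726
gripper_force: 0.0
```

Call:
{"api": "drive_tool", "payload": {
  "rows": [
    {"offset": [0.03, -0.25, 0], "rotation": [0, 0, 0], "claw": 0.85},
    {"offset": [0.06, -0.5, 0], "rotation": [0, 0, 0], "claw": 0.85},
    {"offset": [0.1, -0.75, 0], "rotation": [0, 0, 0], "claw": 0.85},
    {"offset": [0.133, -1, 0], "rotation": [0, 0, 0], "claw": 0.85}
  ]
}}

```text
clock: 17.33
tcp_pos: [0.5664, -0.071, 0.1796]
orientation: [3.134, 0.221, 0.001]
contact_force: [0.2, -0.3, 0.4]
grip_width: 0.0727
gripper_force: 0.0
```

Call:
{"api": "drive_tool", "payload": {
  "rows": [
    {"offset": [0, -0.25, 0], "rotation": [0, 0, 0], "claw": 0.85},
    {"offset": [0, -0.5, 0], "rotation": [0, 0, 0], "claw": 0.85},
    {"offset": [0, -0.75, 0], "rotation": [0, 0, 0], "claw": 0.85},
    {"offset": [0, -1, 0], "rotation": [0, 0, 0], "claw": 0.85}
  ]
}}

```text
clock: 17.67
tcp_pos: [0.545, 0.0774, 0.1796]
orientation: [3.134, 0.221, 0.001]
contact_force: [0.6, 0.3, 0.1]
grip_width: 0.0724
gripper_force: 0.0
```

Call:
{"api": "drive_tool", "payload": {
  "rows": [
    {"offset": [0, -0.25, 0.1], "rotation": [0, 0, 0], "claw": 0.85},
    {"offset": [0, -0.5, 0.2], "rotation": [0, 0, 0], "claw": 0.85},
    {"offset": [0, -0.75, 0.3], "rotation": [0, 0, 0], "claw": 0.85},
    {"offset": [0, -1, 0.4], "rotation": [0, 0, 0], "claw": 0.85},
    {"offset": [0, -1, 0.4], "rotation": [0, 0, 0], "claw": 0.85},
    {"offset": [0, -1, 0.4], "rotation": [0, 0, 0], "claw": 0.85},
    {"offset": [0, -1, 0.4], "rotation": [0, 0, 0], "claw": 0.85},
    {"offset": [0, -1, 0.4], "rotation": [0, 0, 0], "claw": 0.85},
    {"offset": [0, -1, 0.4], "rotation": [0, 0, 0], "claw": 0.85},
    {"offset": [0, -1, 0.4], "rotation": [0, 0, 0], "claw": 0.85},
    {"offset": [0, -1, 0.4], "rotation": [0, 0, 0], "claw": 0.85}
  ]
}}

```text
clock: 18.58
tcp_pos: [0.525, 0.2233, 0.1198]
orientation: [3.134, 0.218, 0.001]
contact_force: [-0.1, -0.5, 0.2]
grip_width: 0.0727
gripper_force: 0.0
```

Call:
{"api": "drive_tool", "payload": {
  "rows": [
    {"offset": [0.005, -0.046, 0.1], "rotation": [0, 0, 0], "claw": 0.85},
    {"offset": [0.005, -0.046, 0.3], "rotation": [0, 0, 0], "claw": 0.85},
    {"offset": [0.005, -0.046, 0.5], "rotation": [0, 0, 0], "claw": 0.85},
    {"offset": [0.005, -0.046, 0.62], "rotation": [0, 0, 0], "claw": 0.85},
    {"offset": [0.005, -0.046, 0.695], "rotation": [0, 0, 0], "claw": 0.85},
    {"offset": [0.005, -0.046, 0.695], "rotation": [0, 0, 0], "claw": 0.85},
    {"offset": [0.005, -0.046, 0.695], "rotation": [0, 0, 0], "claw": 0.85},
    {"offset": [0.005, -0.046, 0.695], "rotation": [0, 0, 0], "claw": 0.85}
  ]
}}

```text
clock: 19.25
tcp_pos: [0.525, 0.2319, 0.0162]
orientation: [-3.133, -0.221, -0.003]
contact_force: [-0.1, 0.2, 0.6]
grip_width: 0.0727
gripper_force: 0.0
```

Call:
{"api": "drive_tool", "payload": {
  "rows": [
    {"offset": [0, 0, 0], "rotation": [0, 0, 0], "claw": 0},
    {"offset": [0, 0, 0], "rotation": [0, 0, 0], "claw": 0},
    {"offset": [0, 0, 0], "rotation": [0, 0, 0], "claw": 0},
    {"offset": [0, 0, 0], "rotation": [0, 0, 0], "claw": 0},
    {"offset": [0, 0, 0], "rotation": [0, 0, 0], "claw": 0},
    {"offset": [0, 0, 0], "rotation": [0, 0, 0], "claw": 0},
    {"offset": [0, 0, 0], "rotation": [0, 0, 0], "claw": 0}
  ],
  "force": 40
}}

```text
clock: 19.83
tcp_pos: [0.5251, 0.2315, 0.0167]
orientation: [-3.133, -0.22, -0.004]
contact_force: [-0.1, -1.8, 5.8]
grip_width: 0.0469
gripper_force: 40.3
```

Call:
{"api": "drive_tool", "payload": {
  "rows": [
    {"offset": [0, 0, -0.15], "rotation": [0, 0, 0], "claw": 0},
    {"offset": [0, 0, -0.35], "rotation": [0, 0, 0], "claw": 0},
    {"offset": [0, 0, -0.55], "rotation": [0, 0, 0], "claw": 0},
    {"offset": [0, 0, -0.667], "rotation": [0, 0, 0], "claw": 0},
    {"offset": [-0.03, 0.2, -0.667], "rotation": [0, 0, 0], "claw": 0},
    {"offset": [-0.06, 0.4, -0.667], "rotation": [0, 0, 0], "claw": 0},
    {"offset": [-0.09, 0.6, -0.667], "rotation": [0, 0, 0], "claw": 0},
    {"offset": [-0.13, 0.853, -0.667], "rotation": [0, 0, 0], "claw": 0}
  ]
}}

```text
clock: 20.5
tcp_pos: [0.523, 0.1023, 0.1162]
orientation: [-3.132, -0.225, -0.003]
contact_force: [0.6, 0.9, -1.1]
grip_width: 0.0469
gripper_force: 41.7
```

Call:
{"api": "drive_tool", "payload": {
  "rows": [
    {"offset": [-0.03, 0.21, 0], "rotation": [0, 0, 0], "claw": 0},
    {"offset": [-0.06, 0.42, 0], "rotation": [0, 0, 0], "claw": 0},
    {"offset": [-0.1, 0.64, 0], "rotation": [0, 0, 0], "claw": 0},
    {"offset": [-0.13, 0.853, 0], "rotation": [0, 0, 0], "claw": 0}
  ]
}}

```text
clock: 20.83
tcp_pos: [0.5212, -0.0295, 0.1159]
orientation: [3.133, 0.221, 0.001]
contact_force: [0.3, -0.3, -1.1]
grip_width: 0.0471
gripper_force: 41.7
```

Call:
{"api": "drive_tool", "payload": {
  "rows": [
    {"offset": [-0.03, 0.21, 0], "rotation": [0, 0, 0], "claw": 0},
    {"offset": [-0.06, 0.42, 0], "rotation": [0, 0, 0], "claw": 0},
    {"offset": [-0.1, 0.64, 0], "rotation": [0, 0, 0], "claw": 0},
    {"offset": [-0.13, 0.853, 0], "rotation": [0, 0, 0], "claw": 0}
  ]
}}

```text
clock: 21.17
tcp_pos: [0.5198, -0.1589, 0.1159]
orientation: [3.133, 0.221, 0.001]
contact_force: [-0.1, -0.1, -1.7]
grip_width: 0.0469
gripper_force: 41.7
```

Call:
{"api": "drive_tool", "payload": {
  "rows": [
    {"offset": [-0.03, 0.21, 0], "rotation": [0, 0, 0], "claw": 0},
    {"offset": [-0.06, 0.42, 0], "rotation": [0, 0, 0], "claw": 0},
    {"offset": [-0.1, 0.64, 0], "rotation": [0, 0, 0], "claw": 0},
    {"offset": [-0.13, 0.853, 0], "rotation": [0, 0, 0], "claw": 0},
    {"offset": [-0.13, 0.853, 0], "rotation": [0, 0, 0], "claw": 0},
    {"offset": [-0.13, 0.853, 0], "rotation": [0, 0, 0], "claw": 0},
    {"offset": [-0.13, 0.853, 0], "rotation": [0, 0, 0], "claw": 0},
    {"offset": [-0.13, 0.853, 0], "rotation": [0, 0, 0], "claw": 0}
  ]
}}

```text
clock: 21.83
tcp_pos: [0.5191, -0.2848, 0.1155]
orientation: [-3.133, -0.224, -0.001]
contact_force: [0.2, 0.2, -0.2]
grip_width: 0.0468
gripper_force: 41.7
```

Call:
{"api": "drive_tool", "payload": {
  "rows": [
    {"offset": [0, 0, 0.15], "rotation": [0, 0, 0], "claw": 0},
    {"offset": [0, 0, 0.3], "rotation": [0, 0, 0], "claw": 0},
    {"offset": [0, 0, 0.42], "rotation": [0, 0, 0], "claw": 0},
    {"offset": [0, 0, 0.5], "rotation": [0, 0, 0], "claw": 0},
    {"offset": [0, 0, 0.55], "rotation": [0, 0, 0], "claw": 0},
    {"offset": [0, 0, 0.57], "rotation": [0, 0, 0], "claw": 0},
    {"offset": [0, 0, 0.57], "rotation": [0, 0, 0], "claw": 0},
    {"offset": [0, 0, 0.57], "rotation": [0, 0, 0], "claw": 0},
    {"offset": [0, 0, 0.57], "rotation": [0, 0, 0], "claw": 0},
    {"offset": [0, 0, 0.57], "rotation": [0, 0, 0], "claw": 0}
  ]
}}

```text
clock: 22.67
tcp_pos: [0.5196, -0.2857, 0.0307]
orientation: [3.134, 0.222, 0.002]
contact_force: [-2.4, 3.6, 6.5]
grip_width: 0.0469
gripper_force: 42.2
```

Call:
{"api": "drive_tool", "payload": {
  "rows": [
    {"offset": [0, 0, 0], "rotation": [0, 0, 0], "claw": 0.65},
    {"offset": [0, 0, 0], "rotation": [0, 0, 0], "claw": 0.8},
    {"offset": [0, 0, 0], "rotation": [0, 0, 0], "claw": 0.8},
    {"offset": [0, 0, 0], "rotation": [0, 0, 0], "claw": 0.8},
    {"offset": [0, 0, 0], "rotation": [0, 0, 0], "claw": 0.8},
    {"offset": [0, 0, -0.2], "rotation": [0, 0, 0], "claw": 0.8},
    {"offset": [0, 0, -0.4], "rotation": [0, 0, 0], "claw": 0.8},
    {"offset": [0, 0, -0.7], "rotation": [0, 0, 0], "claw": 0.8},
    {"offset": [0, 0, -1], "rotation": [0, 0, 0], "claw": 0.8},
    {"offset": [0, 0, -1], "rotation": [0, 0, 0], "claw": 0.8}
  ]
}}

```text
clock: 23.5
tcp_pos: [0.5226, -0.2878, 0.1871]
orientation: [3.128, 0.22, 0.015]
contact_force: [1.9, -0.3, 1.3]
grip_width: 0.0684
gripper_force: 0.0
```

Call:
{"api": "drive_tool", "payload": {
  "rows": [
    {"offset": [0.03, -0.25, 0], "rotation": [0, 0, 0], "claw": 0.8},
    {"offset": [0.06, -0.5, 0], "rotation": [0, 0, 0], "claw": 0.8},
    {"offset": [0.1, -0.75, 0], "rotation": [0, 0, 0], "claw": 0.8},
    {"offset": [0.13, -1, 0], "rotation": [0, 0, 0], "claw": 0.8}
  ]
}}

```text
clock: 23.83
tcp_pos: [0.517, -0.1339, 0.1798]
orientation: [3.134, 0.219, 0.001]
contact_force: [0.8, 0.7, -0.3]
grip_width: 0.0683
gripper_force: 0.0
```

Call:
{"api": "drive_tool", "payload": {
  "rows": [
    {"offset": [0, -0.2, -0.2], "rotation": [0, 0, 0], "claw": 0.8},
    {"offset": [0, -0.5, -0.4], "rotation": [0, 0, 0], "claw": 0.8},
    {"offset": [0, -0.75, -0.5], "rotation": [0, 0, 0], "claw": 0.8},
    {"offset": [0, -1, -0.5], "rotation": [0, 0, 0], "claw": 0.8},
    {"offset": [0, -1, -0.5], "rotation": [0, 0, 0], "claw": 0.8},
    {"offset": [0, -1, -0.5], "rotation": [0, 0, 0], "claw": 0.8},
    {"offset": [0, -1, -0.5], "rotation": [0, 0, 0], "claw": 0.8}
  ]
}}

```text
clock: 24.42
tcp_pos: [0.4959, 0.0132, 0.2545]
orientation: [3.133, 0.223, -0.0]
contact_force: [0.4, 0.0, 0.4]
grip_width: 0.0685
gripper_force: 0.0
```

```bash
sed -i 's/^print/#print/; s/^circ/#circ/' m.py; sed -i 's/^b=sel.*//' m.py
python3 - <<'E'
from m import *
o=get_obs(); print(o['tcp_pos'],o['joints'].round(3),o['clock'])
f=shot('wrist','w7'); C=cloud(f); rect('stand',sel(C,.42,.60,-.23,.09,.009,.06)); u=sel(C,.42,.60,-.23,.09,.04,.06); rect('up',u)
p=sel(C,.38,.60,.06,.36,.036,.05); rect('tray+plate',p)
f=shot('top','t7'); cv2.imwrite('pics/t7b.png',cv2.resize(f['frame'][80:250,110:430,::-1],None,fx=2.5,fy=2.5))
E
```

```text
[0.49590129 0.01316554 0.25452911] [ 0.358  0.206 -0.579  1.915  0.13   1.057 -1.704] 24.4167
stand [510.4 -58.9] [ 98.5 239. ] 8.12 n 16306 z [0.0122 0.0134 0.03  ]
up [510.2 -59.2] [ 28.8 229.3] 7.88 n 1220 z [0.0435 0.0497 0.053 ]
tray+plate [489.2 201.3] [ 42.7 182.8] 8.32 n 1820 z [0.0386 0.0445 0.0459]
```

View pics/t7b.png

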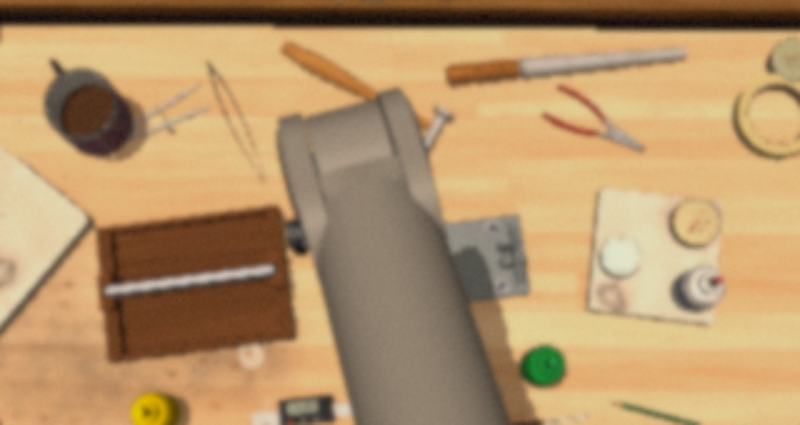

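The crop shows jar (618,255), tin (695,222) and bottle (700,287) all upright on the board, and the plate alone in the tray. Next I move toward the plate while turning the tool, and check joint 7.

Call:
{"api": "drive_tool", "payload": {
  "rows": [
    {"offset": [0.01, -0.15, 0], "rotation": [0, 0, -0.06], "claw": 0.8},
    {"offset": [0.02, -0.3, 0], "rotation": [0, 0, -0.12], "claw": 0.8},
    {"offset": [0.04, -0.45, 0], "rotation": [0, 0, -0.18], "claw": 0.8},
    {"offset": [0.05, -0.6, 0], "rotation": [0, 0, -0.24], "claw": 0.8},
    {"offset": [0.065, -0.7, 0], "rotation": [0, 0, -0.3], "claw": 0.8},
    {"offset": [0.065, -0.7, 0], "rotation": [0, 0, -0.3], "claw": 0.8}
  ]
}}

```text
clock: 25.02
tcp_pos: [0.4909, 0.1207, 0.2544]
orientation: [-2.923, -1.147, -0.0]
contact_force: [0.7, 0.6, 0.4]
grip_width: 0.0684
gripper_force: 0.0
```

Run:
```python
from h import *
o=get_obs(); print(o['tcp_pos'],o['joints'].round(3),o['clock'])
R=Ro.from_rotvec(o['orientation']).as_matrix(); print(R.round(4),np.degrees(np.arctan2(R[1,0],R[0,0])))
```

```text
[0.49088238 0.12071333 0.25439297] [ 0.265  0.249 -0.728  1.888  0.186  1.073 -1.36 ] 25.0167
[[ 7.329e-01  6.803e-01 -5.000e-04]
 [ 6.803e-01 -7.329e-01  1.800e-03]
 [ 8.000e-04 -1.700e-03 -1.000e+00]] 42.86717025772356
```

Call:
{"api": "drive_tool", "payload": {
  "rows": [
    {"offset": [0.06, -0.07, 0], "rotation": [0, 0, -0.06], "claw": 0.8},
    {"offset": [0.12, -0.14, 0], "rotation": [0, 0, -0.12], "claw": 0.8},
    {"offset": [0.18, -0.21, 0], "rotation": [0, 0, -0.18], "claw": 0.8},
    {"offset": [0.24, -0.28, 0], "rotation": [0, 0, -0.24], "claw": 0.8},
    {"offset": [0.3, -0.36, 0], "rotation": [0, 0, -0.3], "claw": 0.8},
    {"offset": [0.36, -0.43, 0], "rotation": [0, 0, -0.36], "claw": 0.8},
    {"offset": [0.41, -0.5, 0], "rotation": [0, 0, -0.42], "claw": 0.8},
    {"offset": [0.443, -0.533, 0], "rotation": [0, 0, -0.48], "claw": 0.8},
    {"offset": [0.443, -0.533, 0], "rotation": [0, 0, -0.485], "claw": 0.8},
    {"offset": [0.443, -0.533, 0], "rotation": [0, 0, -0.485], "claw": 0.8},
    {"offset": [0.443, -0.533, 0], "rotation": [0, 0, -0.485], "claw": 0.8},
    {"offset": [0.443, -0.533, 0], "rotation": [0, 0, -0.485], "claw": 0.8},
    {"offset": [0.443, -0.533, 0], "rotation": [0, 0, -0.485], "claw": 0.8},
    {"offset": [0.443, -0.533, 0], "rotation": [0, 0, -0.485], "claw": 0.8},
    {"offset": [0.443, -0.533, 0], "rotation": [0, 0, -0.485], "claw": 0.8}
  ]
}}

```text
clock: 26.27
tcp_pos: [0.4861, 0.2222, 0.2548]
orientation: [2.062, 2.37, -0.0]
contact_force: [0.3, 1.0, 0.6]
grip_width: 0.068
gripper_force: 0.0
```

Run:
```python
from m import *
o=get_obs(); print(o['tcp_pos'],o['joints'].round(3),o['clock'])
R=Ro.from_rotvec(o['orientation']).as_matrix(); print(R[:,2].round(4),np.degrees(np.arctan2(R[1,0],R[0,0])))
print('ends w3',at_z(w3,np.array([(244,217),(502,212)])/1.5625,.044).round(4))
f=shot('wrist','w8'); C=cloud(f); print(-f['R'].T@f['t'])
p=sel(C,.38,.60,.06,.36,.018,.05); rect('tray',p); a=np.radians(8.05); ex=np.array([np.cos(a),np.sin(a)]); ey=np.array([-ex[1],ex[0]])
d=p[:,:2]-[.486,.222]; L=np.c_[d@ex,d@ey]*1000
for lo,hi in ((-80,-50),(-50,-20),(20,50),(50,80)):
    q=L[(p[:,2]>.041)&(L[:,1]>lo)&(L[:,1]<hi)&(abs(L[:,0])<15)]; print('plate x in tray',lo,hi,len(q),np.percentile(q[:,0],[2,50,98]).round(1) if len(q) else '')
im=cv2.resize(f['frame'][:,:,::-1],(800,600),interpolation=cv2.INTER_CUBIC); cv2.imwrite('pics/w8b.png',im)
```

```text
[0.48608322 0.22219646 0.25476137] [ 0.206  0.357 -0.927  1.818  0.315  1.124 -0.691] 26.2667
[ 2.e-04 -3.e-04 -1.e+00] 97.95419081747204
ends w3 [[0.4728 0.3218 0.044 ]
 [0.5007 0.1242 0.044 ]]
[0.47462269 0.30350901 0.39862593]
tray [494.9 231.4] [184.6 238.9] 7.99 n 8332 z [0.0224 0.0252 0.0448]
plate x in tray -80 -50 161 [-2.9  0.7  4.2]
plate x in tray -50 -20 173 [-2.8  0.7  4.2]
plate x in tray 20 50 195 [-2.5  0.8  4. ]
plate x in tray 50 80 231 [-3.5  0.8  4. ]
```

View pics/w8b.png

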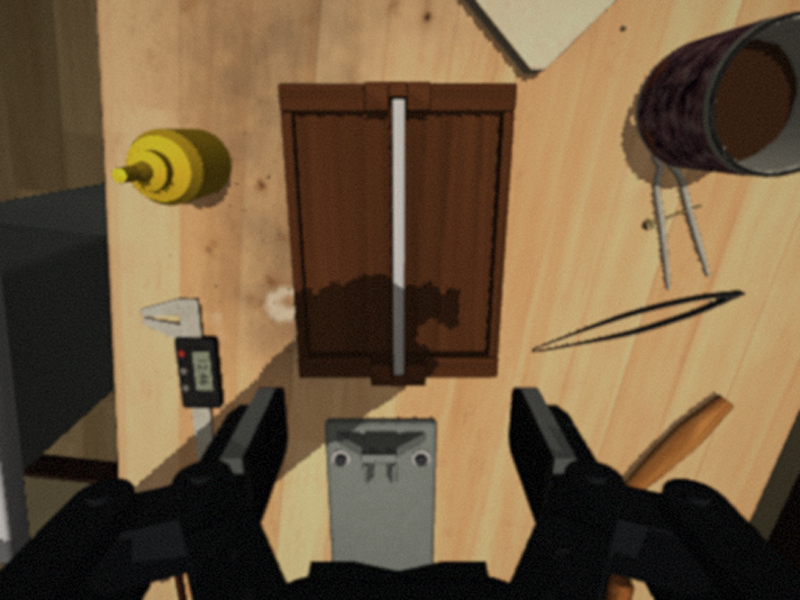

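The view shows the plate free in the empty tray, from (398,97) to (400,376). The inner finger edges are at about (285,395) and (512,395), and the mug is at right, clear. Checking the finger midpoint against the TCP.

Run:
```python
from m import *
o=get_obs(); T=o['tcp_pos']; R=Ro.from_rotvec(o['orientation']).as_matrix(); f=load('w8')
for s in (-.034,.034): print(s,(proj(f,T+R@np.array([0,s,-.01]))[0]*1.5625).round(1))
e=at_z(f,np.array([(398,97),(400,376)])/1.5625,.044); print(e.round(4),e.mean(0).round(4))
e=at_z(w3,np.array([(244,217),(502,212)])/1.5625,.044); print(e.mean(0).round(4))
# finger inner edges by dark profile on rows near tip
g=f['frame'].mean(2); Z=f['z_map']
for r in (255,260,265,270,280):
    z=Z[r]; k=np.where((z>0)&(z<.25))[0]; print(r,k[k<256].max()*1.5625 if (k<256).any() else None,k[k>=256].min()*1.5625 if (k>=256).any() else None)
C=cloud(f); m=(Z>0)&(Z<.25)&(C[...,2]>.2); P=(C[m]-T)@R
q=P[(P[:,2]>-.03)&(abs(P[:,1])<.06)]; print('finger y inner tool',q[q[:,1]<0][:,1].max(),q[q[:,1]>0][:,1].min(),len(q),q[:,2].max(),q[:,0].min(),q[:,0].max())
```

```text
-0.034 [285.6 414.7]
0.034 [509.9 414.7]
[[0.4722 0.3233 0.044 ]
 [0.5019 0.1229 0.044 ]] [0.4871 0.2231 0.044 ]
[0.4868 0.223  0.044 ]
255 284.375 510.9375
260 284.375 510.9375
265 285.9375 509.375
270 285.9375 509.375
280 287.5 507.8125
finger y inner tool -0.03366925163488903 0.033674068930398815 2144 -0.007926217363879811 -0.011954100145353239 0.011882193380686235
```

Call:
{"api": "drive_tool", "payload": {
  "rows": [
    {"offset": [-0.006, 0.006, 0.2], "rotation": [0, 0, 0], "claw": 0.8},
    {"offset": [-0.006, 0.006, 0.4], "rotation": [0, 0, 0], "claw": 0.8},
    {"offset": [-0.006, 0.006, 0.6], "rotation": [0, 0, 0], "claw": 0.8},
    {"offset": [-0.006, 0.006, 0.8], "rotation": [0, 0, 0], "claw": 0.8},
    {"offset": [-0.006, 0.006, 1], "rotation": [0, 0, 0], "claw": 0.8},
    {"offset": [-0.006, 0.006, 1], "rotation": [0, 0, 0], "claw": 0.8},
    {"offset": [-0.006, 0.006, 1], "rotation": [0, 0, 0], "claw": 0.8},
    {"offset": [-0.006, 0.006, 1], "rotation": [0, 0, 0], "claw": 0.8}
  ]
}}

```text
clock: 26.98
tcp_pos: [0.4878, 0.2226, 0.1062]
orientation: [2.06, 2.371, 0.003]
contact_force: [0.3, 0.7, 0.2]
grip_width: 0.0685
gripper_force: 0.0
```

Call:
{"api": "drive_tool", "payload": {
  "rows": [
    {"offset": [0, 0, 0.2], "rotation": [0, 0, 0], "claw": 0.6},
    {"offset": [0, 0, 0.35], "rotation": [0, 0, 0], "claw": 0.6},
    {"offset": [0, 0, 0.5], "rotation": [0, 0, 0], "claw": 0.6},
    {"offset": [0, 0, 0.579], "rotation": [0, 0, 0], "claw": 0.6},
    {"offset": [0, 0, 0.579], "rotation": [0, 0, 0], "claw": 0.6},
    {"offset": [0, 0, 0.579], "rotation": [0, 0, 0], "claw": 0.6},
    {"offset": [0, 0, 0.579], "rotation": [0, 0, 0], "claw": 0.6},
    {"offset": [0, 0, 0.579], "rotation": [0, 0, 0], "claw": 0.6}
  ]
}}

```text
clock: 27.65
tcp_pos: [0.4882, 0.2224, 0.0195]
orientation: [2.06, 2.37, 0.004]
contact_force: [-0.3, 0.3, -0.4]
grip_width: 0.0513
gripper_force: 0.0
```

Call:
{"api": "drive_tool", "payload": {
  "rows": [
    {"offset": [0, 0, 0], "rotation": [0, 0, 0], "claw": 0.4},
    {"offset": [0, 0, 0], "rotation": [0, 0, 0], "claw": 0.3},
    {"offset": [0, 0, 0], "rotation": [0, 0, 0], "claw": 0.2},
    {"offset": [0, 0, 0], "rotation": [0, 0, 0], "claw": 0.1},
    {"offset": [0, 0, 0], "rotation": [0, 0, 0], "claw": 0},
    {"offset": [0, 0, 0], "rotation": [0, 0, 0], "claw": 0},
    {"offset": [0, 0, 0], "rotation": [0, 0, 0], "claw": 0},
    {"offset": [0, 0, 0], "rotation": [0, 0, 0], "claw": 0},
    {"offset": [0, 0, 0], "rotation": [0, 0, 0], "claw": 0},
    {"offset": [0, 0, 0], "rotation": [0, 0, 0], "claw": 0}
  ],
  "force": 60
}}

```text
clock: 28.48
tcp_pos: [0.487, 0.2217, 0.0182]
orientation: [2.06, 2.371, -0.0]
contact_force: [-1.0, -1.0, 5.2]
grip_width: 0.0069
gripper_force: 59.7
```

Call:
{"api": "drive_tool", "payload": {
  "rows": [
    {"offset": [0, 0, -0.1], "rotation": [0, 0, 0], "claw": 0},
    {"offset": [0, 0, -0.2], "rotation": [0, 0, 0], "claw": 0},
    {"offset": [0, 0, -0.3], "rotation": [0, 0, 0], "claw": 0},
    {"offset": [0, 0, -0.45], "rotation": [0, 0, 0], "claw": 0},
    {"offset": [0, 0, -0.6], "rotation": [0, 0, 0], "claw": 0},
    {"offset": [0, 0, -0.7], "rotation": [0, 0, 0], "claw": 0},
    {"offset": [-0.15, -0.01, -0.7], "rotation": [0, 0, 0], "claw": 0},
    {"offset": [-0.3, -0.02, -0.7], "rotation": [0, 0, 0], "claw": 0},
    {"offset": [-0.45, -0.03, -0.7], "rotation": [0, 0, 0], "claw": 0},
    {"offset": [-0.6, -0.04, -0.7], "rotation": [0, 0, 0], "claw": 0},
    {"offset": [-0.75, -0.05, -0.7], "rotation": [0, 0, 0], "claw": 0},
    {"offset": [-0.943, -0.055, -0.7], "rotation": [0, 0, 0], "claw": 0}
  ]
}}

```text
clock: 29.48
tcp_pos: [0.4983, 0.0809, 0.1244]
orientation: [2.058, 2.373, 0.002]
contact_force: [1.1, 0.3, -6.0]
grip_width: 0.0067
gripper_force: 59.0
```

Call:
{"api": "drive_tool", "payload": {
  "rows": [
    {"offset": [-0.17, -0.01, 0], "rotation": [0, 0, 0], "claw": 0},
    {"offset": [-0.34, -0.02, 0], "rotation": [0, 0, 0], "claw": 0},
    {"offset": [-0.51, -0.03, 0], "rotation": [0, 0, 0], "claw": 0},
    {"offset": [-0.68, -0.04, 0], "rotation": [0, 0, 0], "claw": 0},
    {"offset": [-0.85, -0.05, 0], "rotation": [0, 0, 0], "claw": 0},
    {"offset": [-0.943, -0.055, 0], "rotation": [0, 0, 0], "claw": 0},
    {"offset": [-0.943, -0.055, 0], "rotation": [0, 0, 0], "claw": 0},
    {"offset": [-0.943, -0.055, 0], "rotation": [0, 0, 0], "claw": 0},
    {"offset": [-0.943, -0.055, 0], "rotation": [0, 0, 0], "claw": 0},
    {"offset": [-0.943, -0.055, 0], "rotation": [0, 0, 0], "claw": 0},
    {"offset": [-0.943, -0.055, 0], "rotation": [0, 0, 0], "claw": 0},
    {"offset": [-0.943, -0.055, 0], "rotation": [0, 0, 0], "claw": 0}
  ]
}}

```text
clock: 30.48
tcp_pos: [0.5101, -0.0597, 0.123]
orientation: [-2.059, -2.373, -0.0]
contact_force: [-0.6, 0.1, -5.4]
grip_width: 0.0071
gripper_force: 59.0
```

Run:
```python
from m import *
o=get_obs(); T=o['tcp_pos']; print(T,o['contact_force'])
R=Ro.from_rotvec(o['orientation']).as_matrix(); print(R[:,2].round(4),np.degrees(np.arctan2(R[1,0],R[0,0])))
f=shot('wrist','w9'); C=cloud(f)
rect('base',sel(C,.44,.58,-.2,.08,.009,.06))
u=sel(C,.44,.58,.0,.09,.042,.06); rect('up far',u)
p=sel(C,.45,.57,-.2,.10,.10,.16); p=p[abs((p[:,:2]-T[:2])@R[:2,1])<.012]; rect('plate',p[(p[:,1]>T[1]+.02)])
cv2.imwrite('pics/w9b.png',cv2.resize(f['frame'][:,:,::-1],(800,600)))
```

```text
[ 0.51012908 -0.05972597  0.1230387 ] [-0.56308528  0.05152812 -5.40493226]
[ 1.e-04  2.e-04 -1.e+00] 98.11760770027027
base [509.6 -57.1] [ 99.9 234.5] 8.02 n 23946 z [0.0123 0.0133 0.019 ]
up far [495.8  40.7] [28.5 27.1] 8.24 n 1075 z [0.0475 0.0505 0.0531]
plate [5.014e+02 5.000e-01] [ 8.  81.8] 8.13 n 4958 z [0.1492 0.1501 0.1509]
```

View pics/w9b.png

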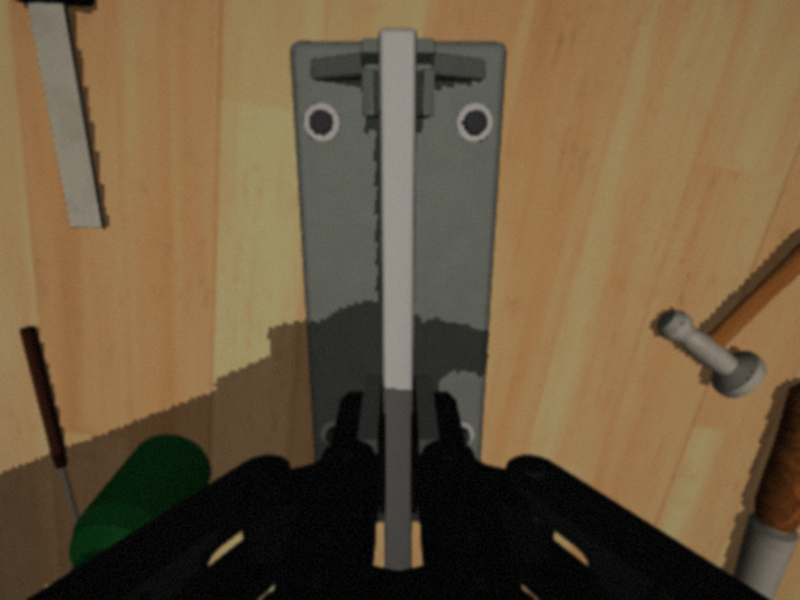

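The plate sits above the stand grooves, 0.1–0.5 mm off the groove axis and about 1 mm long in y, which is inside the 3 mm play. Lowering it.

Call:
{"api": "drive_tool", "payload": {
  "rows": [
    {"offset": [0, 0.002, 0.1], "rotation": [0, 0, 0], "claw": 0},
    {"offset": [0, 0.002, 0.2], "rotation": [0, 0, 0], "claw": 0},
    {"offset": [0, 0.002, 0.3], "rotation": [0, 0, 0], "claw": 0},
    {"offset": [0, 0.002, 0.37], "rotation": [0, 0, 0], "claw": 0},
    {"offset": [0, 0.002, 0.4], "rotation": [0, 0, 0], "claw": 0},
    {"offset": [0, 0.002, 0.42], "rotation": [0, 0, 0], "claw": 0},
    {"offset": [0, 0.002, 0.44], "rotation": [0, 0, 0], "claw": 0},
    {"offset": [0, 0.002, 0.46], "rotation": [0, 0, 0], "claw": 0},
    {"offset": [0, 0.002, 0.48], "rotation": [0, 0, 0], "claw": 0},
    {"offset": [0, 0.002, 0.5], "rotation": [0, 0, 0], "claw": 0},
    {"offset": [0, 0.002, 0.5], "rotation": [0, 0, 0], "claw": 0}
  ]
}}

```text
clock: 31.45
tcp_pos: [0.5103, -0.0607, 0.0475]
orientation: [-2.061, -2.371, 0.0]
contact_force: [-0.2, 0.3, -5.4]
grip_width: 0.0065
gripper_force: 58.9
```

Call:
{"api": "drive_tool", "payload": {
  "rows": [
    {"offset": [0, 0, 0.03], "rotation": [0, 0, 0], "claw": 0},
    {"offset": [0, 0, 0.06], "rotation": [0, 0, 0], "claw": 0},
    {"offset": [0, 0, 0.09], "rotation": [0, 0, 0], "claw": 0},
    {"offset": [0, 0, 0.12], "rotation": [0, 0, 0], "claw": 0},
    {"offset": [0, 0, 0.145], "rotation": [0, 0, 0], "claw": 0},
    {"offset": [0, 0, 0.16], "rotation": [0, 0, 0], "claw": 0},
    {"offset": [0, 0, 0.17], "rotation": [0, 0, 0], "claw": 0},
    {"offset": [0, 0, 0.172], "rotation": [0, 0, 0], "claw": 0},
    {"offset": [0, 0, 0.172], "rotation": [0, 0, 0], "claw": 0},
    {"offset": [0, 0, 0.172], "rotation": [0, 0, 0], "claw": 0},
    {"offset": [0, 0, 0.172], "rotation": [0, 0, 0], "claw": 0}
  ]
}}

```text
clock: 32.37
tcp_pos: [0.5102, -0.0606, 0.0222]
orientation: [-2.061, -2.371, 0.0]
contact_force: [-3.0, -0.4, 0.7]
grip_width: 0.007
gripper_force: 59.8
```

Call:
{"api": "drive_tool", "payload": {
  "rows": [
    {"offset": [0, 0, 0], "rotation": [0, 0, 0], "claw": 0.15},
    {"offset": [0, 0, 0], "rotation": [0, 0, 0], "claw": 0.25},
    {"offset": [0, 0, 0], "rotation": [0, 0, 0], "claw": 0.35},
    {"offset": [0, 0, 0], "rotation": [0, 0, 0], "claw": 0.5},
    {"offset": [0, 0, 0], "rotation": [0, 0, 0], "claw": 0.5},
    {"offset": [0, 0, 0], "rotation": [0, 0, 0], "claw": 0.5},
    {"offset": [0, 0, -0.1], "rotation": [0, 0, 0], "claw": 0.5},
    {"offset": [0, 0, -0.25], "rotation": [0, 0, 0], "claw": 0.5},
    {"offset": [0, 0, -0.45], "rotation": [0, 0, 0], "claw": 0.5},
    {"offset": [0, 0, -0.7], "rotation": [0, 0, 0], "claw": 0.8},
    {"offset": [0, 0, -1], "rotation": [0, 0, 0], "claw": 0.8},
    {"offset": [0, 0, -1], "rotation": [0, 0, 0], "claw": 0.8},
    {"offset": [0, 0, -1], "rotation": [0, 0, 0], "claw": 0.8}
  ]
}}

```text
clock: 33.45
tcp_pos: [0.5124, -0.0607, 0.1748]
orientation: [2.058, 2.367, 0.004]
contact_force: [-0.3, 0.3, -1.1]
grip_width: 0.0688
gripper_force: 0.0
```

Run:
```python
from m import *
o=get_obs(); T=o['tcp_pos']; print(T,o['contact_force'])
f=shot('wrist','w10'); C=cloud(f)
R=Ro.from_rotvec(o['orientation']).as_matrix()
p=sel(C,.45,.57,-.2,.07,.03,.06); L=(p[:,:2]-[.5102,-.0594])@np.array([[.9905,.137],[-.137,.9905]]).T*1000
for lo,hi in ((-80,-40),(-40,0),(0,40),(40,80)):
    k=(abs(L[:,0])<7)&(L[:,1]>lo)&(L[:,1]<hi); print(lo,hi,k.sum(),np.percentile(p[k][:,2],[5,50,95]).round(4) if k.any() else '',np.percentile(L[k][:,0],[2,98]).round(1) if k.any() else '')
```

```text
[ 0.51237712 -0.06070602  0.17480807] [-0.27324367  0.29719949 -1.13787215]
-80 -40 322 [0.042  0.0492 0.0502] [-3.3  4.3]
-40 0 387 [0.0476 0.0491 0.0502] [-4.   4.2]
0 40 428 [0.0479 0.0491 0.0502] [-3.8  4. ]
40 80 486 [0.0479 0.0493 0.0506] [-4.3  3. ]
```

The plate top reads 48 mm all along, so it is fully home. Turning the tool back and going to the jar.

Call:
{"api": "drive_tool", "payload": {
  "rows": [
    {"offset": [-0.1, -0.01, 0], "rotation": [0, 0, 0.06], "claw": 0.8},
    {"offset": [-0.2, -0.02, 0], "rotation": [0, 0, 0.12], "claw": 0.8},
    {"offset": [-0.3, -0.03, 0], "rotation": [0, 0, 0.18], "claw": 0.8},
    {"offset": [-0.4, -0.04, 0], "rotation": [0, 0, 0.24], "claw": 0.8},
    {"offset": [-0.5, -0.05, 0], "rotation": [0, 0, 0.3], "claw": 0.8},
    {"offset": [-0.6, -0.06, 0], "rotation": [0, 0, 0.36], "claw": 0.8},
    {"offset": [-0.7, -0.07, 0], "rotation": [0, 0, 0.42], "claw": 0.8},
    {"offset": [-0.8, -0.08, 0], "rotation": [0, 0, 0.48], "claw": 0.8},
    {"offset": [-0.9, -0.09, 0], "rotation": [0, 0, 0.54], "claw": 0.8},
    {"offset": [-1, -0.1, 0], "rotation": [0, 0, 0.6], "claw": 0.8},
    {"offset": [-1, -0.1, 0], "rotation": [0, 0, 0.66], "claw": 0.8},
    {"offset": [-1, -0.1, 0], "rotation": [0, 0, 0.72], "claw": 0.8},
    {"offset": [-1, -0.1, 0], "rotation": [0, 0, 0.785], "claw": 0.8},
    {"offset": [-1, -0.1, 0], "rotation": [0, 0, 0.785], "claw": 0.8},
    {"offset": [-1, -0.1, 0], "rotation": [0, 0, 0.785], "claw": 0.8},
    {"offset": [-1, -0.1, 0], "rotation": [0, 0, 0.785], "claw": 0.8},
    {"offset": [-1, -0.1, 0], "rotation": [0, 0, 0.785], "claw": 0.8}
  ]
}}

```text
clock: 34.92
tcp_pos: [0.5162, -0.2111, 0.1714]
orientation: [-3.133, -0.225, 0.002]
contact_force: [0.5, -0.0, -0.7]
grip_width: 0.0686
gripper_force: 0.0
```

Run:
```python
from m import *
o=get_obs(); T=o['tcp_pos']; print(T); R=Ro.from_rotvec(o['orientation']).as_matrix(); print(R[:,2].round(4),np.degrees(np.arctan2(R[1,0],R[0,0])),o['joints'].round(2))
f=shot('wrist','w11'); C=cloud(f)
circ('jar',sel(C,.485,.56,-.33,-.24,.045,.06)); circ('tin',sel(C,.525,.6,-.42,-.335,.045,.06)); b=sel(C,.44,.52,-.42,-.33,.06,.16); circ('bottle',b[(b[:,2]>.085)&(b[:,2]<.11)]); circ('cap',b[b[:,2]>.125])
```

```text
[ 0.51617039 -0.2111226   0.17140274]
[-1.e-03  4.e-04 -1.e+00] 8.219513737218032 [ 0.65  0.39 -0.46  1.87  0.22  0.93 -1.34]
jar [ 519.2 -285.9] r 24.1 n 2409 z [0.0508 0.0519 0.0529]
tin [ 560.1 -376.4] r 27.9 n 3537 z [0.0491 0.0503 0.0514]
bottle [ 480.1 -371.2] r 22.9 n 2210 z [0.0875 0.096  0.1036]
cap [ 479.8 -372.3] r 4.8 n 414 z [0.1274 0.1363 0.1425]
```

The camera and TCP agree to within 1 mm here, so the original places are the camera readings: jar (0.525,0.2286), tin (0.453,0.1784), bottle (0.4425,0.2563). Now I grip the jar.

Call:
{"api": "drive_tool", "payload": {
  "rows": [
    {"offset": [-0.02, 0.2, 0], "rotation": [0, 0, 0], "claw": 0.8},
    {"offset": [-0.04, 0.4, 0], "rotation": [0, 0, 0], "claw": 0.8},
    {"offset": [-0.049, 0.496, 0.2], "rotation": [0, 0, 0], "claw": 0.8},
    {"offset": [-0.049, 0.496, 0.4], "rotation": [0, 0, 0], "claw": 0.8},
    {"offset": [-0.049, 0.496, 0.55], "rotation": [0, 0, 0], "claw": 0.8},
    {"offset": [-0.049, 0.496, 0.7], "rotation": [0, 0, 0], "claw": 0.8},
    {"offset": [-0.049, 0.496, 0.85], "rotation": [0, 0, 0], "claw": 0.8},
    {"offset": [-0.049, 0.496, 0.936], "rotation": [0, 0, 0], "claw": 0.8},
    {"offset": [-0.049, 0.496, 0.936], "rotation": [0, 0, 0], "claw": 0.8},
    {"offset": [-0.049, 0.496, 0.936], "rotation": [0, 0, 0], "claw": 0.8},
    {"offset": [-0.049, 0.496, 0.936], "rotation": [0, 0, 0], "claw": 0.8}
  ]
}}

```text
clock: 35.88
tcp_pos: [0.5207, -0.2863, 0.0329]
orientation: [3.133, 0.221, 0.003]
contact_force: [-0.6, 0.1, 0.4]
grip_width: 0.0683
gripper_force: 0.0
```

Call:
{"api": "drive_tool", "payload": {
  "rows": [
    {"offset": [0, 0, 0], "rotation": [0, 0, 0], "claw": 0},
    {"offset": [0, 0, 0], "rotation": [0, 0, 0], "claw": 0},
    {"offset": [0, 0, 0], "rotation": [0, 0, 0], "claw": 0},
    {"offset": [0, 0, 0], "rotation": [0, 0, 0], "claw": 0},
    {"offset": [0, 0, 0], "rotation": [0, 0, 0], "claw": 0},
    {"offset": [0, 0, 0], "rotation": [0, 0, 0], "claw": 0},
    {"offset": [0, 0, 0], "rotation": [0, 0, 0], "claw": 0}
  ],
  "force": 40
}}

```text
clock: 36.47
tcp_pos: [0.5208, -0.2865, 0.0334]
orientation: [3.132, 0.221, 0.004]
contact_force: [-0.1, 1.1, 5.3]
grip_width: 0.0469
gripper_force: 40.4
```

Call:
{"api": "drive_tool", "payload": {
  "rows": [
    {"offset": [0, 0, -0.15], "rotation": [0, 0, 0], "claw": 0},
    {"offset": [0, 0, -0.35], "rotation": [0, 0, 0], "claw": 0},
    {"offset": [0, 0, -0.55], "rotation": [0, 0, 0], "claw": 0},
    {"offset": [0, 0, -0.667], "rotation": [0, 0, 0], "claw": 0},
    {"offset": [0.03, -0.2, -0.667], "rotation": [0, 0, 0], "claw": 0},
    {"offset": [0.06, -0.4, -0.667], "rotation": [0, 0, 0], "claw": 0},
    {"offset": [0.09, -0.6, -0.667], "rotation": [0, 0, 0], "claw": 0},
    {"offset": [0.1285, -0.849, -0.667], "rotation": [0, 0, 0], "claw": 0}
  ]
}}

```text
clock: 37.13
tcp_pos: [0.5208, -0.1577, 0.1327]
orientation: [3.132, 0.216, 0.002]
contact_force: [0.4, -0.2, -0.9]
grip_width: 0.0465
gripper_force: 41.7
```

Call:
{"api": "drive_tool", "payload": {
  "rows": [
    {"offset": [0.03, -0.21, 0], "rotation": [0, 0, 0], "claw": 0},
    {"offset": [0.06, -0.42, 0], "rotation": [0, 0, 0], "claw": 0},
    {"offset": [0.1, -0.64, 0], "rotation": [0, 0, 0], "claw": 0},
    {"offset": [0.1285, -0.849, 0], "rotation": [0, 0, 0], "claw": 0}
  ]
}}

```text
clock: 37.47
tcp_pos: [0.5223, -0.0266, 0.1327]
orientation: [3.133, 0.221, 0.003]
contact_force: [0.6, 0.4, -0.5]
grip_width: 0.0469
gripper_force: 41.7
```

Call:
{"api": "drive_tool", "payload": {
  "rows": [
    {"offset": [0.03, -0.21, 0], "rotation": [0, 0, 0], "claw": 0},
    {"offset": [0.06, -0.42, 0], "rotation": [0, 0, 0], "claw": 0},
    {"offset": [0.1, -0.64, 0], "rotation": [0, 0, 0], "claw": 0},
    {"offset": [0.1285, -0.849, 0], "rotation": [0, 0, 0], "claw": 0}
  ]
}}

```text
clock: 37.8
tcp_pos: [0.5235, 0.1022, 0.1326]
orientation: [3.134, 0.221, 0.003]
contact_force: [0.8, -0.0, -1.2]
grip_width: 0.0467
gripper_force: 41.7
```

Call:
{"api": "drive_tool", "payload": {
  "rows": [
    {"offset": [0.03, -0.21, 0], "rotation": [0, 0, 0], "claw": 0},
    {"offset": [0.06, -0.42, 0], "rotation": [0, 0, 0], "claw": 0},
    {"offset": [0.1, -0.64, 0], "rotation": [0, 0, 0], "claw": 0},
    {"offset": [0.1285, -0.849, 0], "rotation": [0, 0, 0], "claw": 0},
    {"offset": [0.1285, -0.849, 0], "rotation": [0, 0, 0], "claw": 0},
    {"offset": [0.1285, -0.849, 0], "rotation": [0, 0, 0], "claw": 0},
    {"offset": [0.1285, -0.849, 0.2], "rotation": [0, 0, 0], "claw": 0},
    {"offset": [0.1285, -0.849, 0.4], "rotation": [0, 0, 0], "claw": 0},
    {"offset": [0.1285, -0.849, 0.55], "rotation": [0, 0, 0], "claw": 0},
    {"offset": [0.1285, -0.849, 0.6], "rotation": [0, 0, 0], "claw": 0},
    {"offset": [0.1285, -0.849, 0.6], "rotation": [0, 0, 0], "claw": 0},
    {"offset": [0.1285, -0.849, 0.6], "rotation": [0, 0, 0], "claw": 0},
    {"offset": [0.1285, -0.849, 0.6], "rotation": [0, 0, 0], "claw": 0}
  ]
}}

```text
clock: 38.88
tcp_pos: [0.5258, 0.2294, 0.0434]
orientation: [-3.133, -0.22, -0.004]
contact_force: [0.0, 0.1, -0.9]
grip_width: 0.0464
gripper_force: 41.7
```

Call:
{"api": "drive_tool", "payload": {
  "rows": [
    {"offset": [0.003, 0.006, 0.06], "rotation": [0, 0, 0], "claw": 0},
    {"offset": [0.003, 0.006, 0.11], "rotation": [0, 0, 0], "claw": 0},
    {"offset": [0.003, 0.006, 0.14], "rotation": [0, 0, 0], "claw": 0},
    {"offset": [0.003, 0.006, 0.155], "rotation": [0, 0, 0], "claw": 0},
    {"offset": [0.003, 0.006, 0.156], "rotation": [0, 0, 0], "claw": 0},
    {"offset": [0.003, 0.006, 0.156], "rotation": [0, 0, 0], "claw": 0},
    {"offset": [0.003, 0.006, 0.156], "rotation": [0, 0, 0], "claw": 0}
  ]
}}

```text
clock: 39.47
tcp_pos: [0.525, 0.228, 0.0194]
orientation: [3.132, 0.221, 0.0]
contact_force: [-4.2, -2.7, 13.8]
grip_width: 0.0465
gripper_force: 43.0
```

Call:
{"api": "drive_tool", "payload": {
  "rows": [
    {"offset": [0, 0, 0], "rotation": [0, 0, 0], "claw": 0.65},
    {"offset": [0, 0, 0], "rotation": [0, 0, 0], "claw": 0.8},
    {"offset": [0, 0, 0], "rotation": [0, 0, 0], "claw": 0.8},
    {"offset": [0, 0, 0], "rotation": [0, 0, 0], "claw": 0.8},
    {"offset": [0, 0, 0], "rotation": [0, 0, 0], "claw": 0.8},
    {"offset": [0, 0, -0.2], "rotation": [0, 0, 0], "claw": 0.8},
    {"offset": [0, 0, -0.4], "rotation": [0, 0, 0], "claw": 0.8},
    {"offset": [0, 0, -0.7], "rotation": [0, 0, 0], "claw": 0.8},
    {"offset": [0, 0, -1], "rotation": [0, 0, 0], "claw": 0.8},
    {"offset": [0, 0, -1], "rotation": [0, 0, 0], "claw": 0.8},
    {"offset": [0, 0, -1], "rotation": [0, 0, 0], "claw": 0.8},
    {"offset": [0, 0, -1], "rotation": [0, 0, 0], "claw": 0.8}
  ]
}}

```text
clock: 40.47
tcp_pos: [0.5252, 0.2281, 0.1682]
orientation: [3.134, 0.22, 0.001]
contact_force: [-1.8, -0.9, -0.7]
grip_width: 0.0683
gripper_force: 0.0
```

Run:
```python
from m import *
o=get_obs(); T=o['tcp_pos']; print(T)
f=shot('wrist','w12'); C=cloud(f)
circ('jar',sel(C,.49,.57,.18,.275,.031,.041))
p=sel(C,.38,.60,.06,.36,.018,.035); d=p[:,:2]-[.486,.2221]; a=np.radians(8.05); L=np.c_[d@[np.cos(a),np.sin(a)],d@[-np.sin(a),np.cos(a)]]
q=p[(abs(L[:,0])<.090)&(abs(L[:,1])<.120)]; rect('tray',q)
```

```text
[0.5251603  0.22811495 0.16820975]
jar [523.8 227.7] r 24.1 n 2257 z [0.0368 0.0379 0.0389]
tray [485.9 222.4] [164.6 223.5] 8.07 n 7584 z [0.0215 0.024  0.0262]
```

Call:
{"api": "drive_tool", "payload": {
  "rows": [
    {"offset": [-0.04, 0.25, 0], "rotation": [0, 0, 0], "claw": 0.85},
    {"offset": [-0.08, 0.5, 0], "rotation": [0, 0, 0], "claw": 0.85},
    {"offset": [-0.12, 0.75, 0], "rotation": [0, 0, 0], "claw": 0.85},
    {"offset": [-0.166, 1, 0], "rotation": [0, 0, 0], "claw": 0.85}
  ]
}}

```text
clock: 40.85
tcp_pos: [0.52, 0.0745, 0.1661]
orientation: [3.134, 0.222, -0.006]
contact_force: [0.4, -0.0, 0.2]
grip_width: 0.0727
gripper_force: 0.0
```

Call:
{"api": "drive_tool", "payload": {
  "rows": [
    {"offset": [-0.04, 0.25, 0], "rotation": [0, 0, 0], "claw": 0.85},
    {"offset": [-0.08, 0.5, 0], "rotation": [0, 0, 0], "claw": 0.85},
    {"offset": [-0.12, 0.75, 0], "rotation": [0, 0, 0], "claw": 0.85},
    {"offset": [-0.166, 1, 0], "rotation": [0, 0, 0], "claw": 0.85}
  ]
}}

```text
clock: 41.18
tcp_pos: [0.5163, -0.0775, 0.1662]
orientation: [-3.133, -0.221, 0.006]
contact_force: [0.9, -0.1, -0.8]
grip_width: 0.0724
gripper_force: 0.0
```

Call:
{"api": "drive_tool", "payload": {
  "rows": [
    {"offset": [0, 0.25, 0], "rotation": [0, 0, 0], "claw": 0.85},
    {"offset": [0, 0.5, 0], "rotation": [0, 0, 0], "claw": 0.85},
    {"offset": [0, 0.75, 0], "rotation": [0, 0, 0], "claw": 0.85},
    {"offset": [0, 1, 0], "rotation": [0, 0, 0], "claw": 0.85}
  ]
}}

```text
clock: 41.52
tcp_pos: [0.5375, -0.2258, 0.166]
orientation: [-3.132, -0.221, 0.006]
contact_force: [1.1, -0.4, 0.0]
grip_width: 0.0725
gripper_force: 0.0
```

Call:
{"api": "drive_tool", "payload": {
  "rows": [
    {"offset": [0, 0.25, 0], "rotation": [0, 0, 0], "claw": 0.85},
    {"offset": [0, 0.5, 0], "rotation": [0, 0, 0], "claw": 0.85},
    {"offset": [0, 0.75, 0], "rotation": [0, 0, 0], "claw": 0.85},
    {"offset": [0, 1, 0], "rotation": [0, 0, 0], "claw": 0.85},
    {"offset": [0, 1, 0], "rotation": [0, 0, 0], "claw": 0.85},
    {"offset": [0, 1, 0], "rotation": [0, 0, 0], "claw": 0.85},
    {"offset": [0, 1, 0], "rotation": [0, 0, 0], "claw": 0.85},
    {"offset": [0, 1, 0], "rotation": [0, 0, 0], "claw": 0.85},
    {"offset": [0, 1, 0], "rotation": [0, 0, 0], "claw": 0.85}
  ]
}}

```text
clock: 42.27
tcp_pos: [0.5602, -0.3706, 0.1677]
orientation: [-3.132, -0.225, 0.001]
contact_force: [0.2, 0.7, 0.3]
grip_width: 0.0729
gripper_force: 0.0
```

Call:
{"api": "drive_tool", "payload": {
  "rows": [
    {"offset": [-0.004, 0.028, 0.15], "rotation": [0, 0, 0], "claw": 0.85},
    {"offset": [-0.004, 0.028, 0.35], "rotation": [0, 0, 0], "claw": 0.85},
    {"offset": [-0.004, 0.028, 0.55], "rotation": [0, 0, 0], "claw": 0.85},
    {"offset": [-0.004, 0.028, 0.75], "rotation": [0, 0, 0], "claw": 0.85},
    {"offset": [-0.004, 0.028, 0.87], "rotation": [0, 0, 0], "claw": 0.85},
    {"offset": [-0.004, 0.028, 0.915], "rotation": [0, 0, 0], "claw": 0.85},
    {"offset": [-0.004, 0.028, 0.915], "rotation": [0, 0, 0], "claw": 0.85},
    {"offset": [-0.004, 0.028, 0.915], "rotation": [0, 0, 0], "claw": 0.85},
    {"offset": [-0.004, 0.028, 0.915], "rotation": [0, 0, 0], "claw": 0.85}
  ]
}}

```text
clock: 43.02
tcp_pos: [0.5614, -0.3772, 0.033]
orientation: [3.132, 0.222, 0.004]
contact_force: [0.3, -0.5, 0.3]
grip_width: 0.0728
gripper_force: 0.0
```

Call:
{"api": "drive_tool", "payload": {
  "rows": [
    {"offset": [0, 0, 0], "rotation": [0, 0, 0], "claw": 0},
    {"offset": [0, 0, 0], "rotation": [0, 0, 0], "claw": 0},
    {"offset": [0, 0, 0], "rotation": [0, 0, 0], "claw": 0},
    {"offset": [0, 0, 0], "rotation": [0, 0, 0], "claw": 0},
    {"offset": [0, 0, 0], "rotation": [0, 0, 0], "claw": 0},
    {"offset": [0, 0, 0], "rotation": [0, 0, 0], "claw": 0}
  ],
  "force": 40
}}

```text
clock: 43.52
tcp_pos: [0.5611, -0.3775, 0.0332]
orientation: [3.132, 0.221, 0.004]
contact_force: [-0.8, 1.3, 5.2]
grip_width: 0.0543
gripper_force: 41.4
```

Call:
{"api": "drive_tool", "payload": {
  "rows": [
    {"offset": [0, 0, -0.15], "rotation": [0, 0, 0], "claw": 0},
    {"offset": [0, 0, -0.35], "rotation": [0, 0, 0], "claw": 0},
    {"offset": [0, 0, -0.55], "rotation": [0, 0, 0], "claw": 0},
    {"offset": [0, 0, -0.667], "rotation": [0, 0, 0], "claw": 0},
    {"offset": [0, -0.22, -0.667], "rotation": [0, 0, 0], "claw": 0},
    {"offset": [0, -0.45, -0.667], "rotation": [0, 0, 0], "claw": 0},
    {"offset": [0, -0.7, -0.667], "rotation": [0, 0, 0], "claw": 0},
    {"offset": [0, -0.943, -0.667], "rotation": [0, 0, 0], "claw": 0}
  ]
}}

```text
clock: 44.18
tcp_pos: [0.5399, -0.2356, 0.1321]
orientation: [3.133, 0.22, 0.002]
contact_force: [0.7, 0.6, -1.3]
grip_width: 0.0545
gripper_force: 42.8
```

Call:
{"api": "drive_tool", "payload": {
  "rows": [
    {"offset": [0, -0.24, 0], "rotation": [0, 0, 0], "claw": 0},
    {"offset": [0, -0.48, 0], "rotation": [0, 0, 0], "claw": 0},
    {"offset": [0, -0.72, 0], "rotation": [0, 0, 0], "claw": 0},
    {"offset": [0, -0.943, 0], "rotation": [0, 0, 0], "claw": 0}
  ]
}}

```text
clock: 44.52
tcp_pos: [0.52, -0.0949, 0.1321]
orientation: [3.133, 0.222, 0.002]
contact_force: [0.4, -0.0, -0.1]
grip_width: 0.0542
gripper_force: 42.8
```

Call:
{"api": "drive_tool", "payload": {
  "rows": [
    {"offset": [-0.02, -0.24, 0], "rotation": [0, 0, 0], "claw": 0},
    {"offset": [-0.04, -0.48, 0], "rotation": [0, 0, 0], "claw": 0},
    {"offset": [-0.07, -0.72, 0], "rotation": [0, 0, 0], "claw": 0},
    {"offset": [-0.096, -0.943, 0], "rotation": [0, 0, 0], "claw": 0}
  ]
}}

```text
clock: 44.85
tcp_pos: [0.4858, 0.0432, 0.1321]
orientation: [3.134, 0.222, 0.003]
contact_force: [0.7, -0.0, -1.9]
grip_width: 0.0543
gripper_force: 42.8
```

Call:
{"api": "drive_tool", "payload": {
  "rows": [
    {"offset": [-0.02, -0.24, 0], "rotation": [0, 0, 0], "claw": 0},
    {"offset": [-0.04, -0.48, 0], "rotation": [0, 0, 0], "claw": 0},
    {"offset": [-0.07, -0.72, 0], "rotation": [0, 0, 0], "claw": 0},
    {"offset": [-0.096, -0.943, 0], "rotation": [0, 0, 0], "claw": 0},
    {"offset": [-0.096, -0.943, 0], "rotation": [0, 0, 0], "claw": 0},
    {"offset": [-0.096, -0.943, 0], "rotation": [0, 0, 0], "claw": 0},
    {"offset": [-0.096, -0.943, 0.2], "rotation": [0, 0, 0], "claw": 0},
    {"offset": [-0.096, -0.943, 0.4], "rotation": [0, 0, 0], "claw": 0},
    {"offset": [-0.096, -0.943, 0.55], "rotation": [0, 0, 0], "claw": 0},
    {"offset": [-0.096, -0.943, 0.6], "rotation": [0, 0, 0], "claw": 0},
    {"offset": [-0.096, -0.943, 0.6], "rotation": [0, 0, 0], "claw": 0},
    {"offset": [-0.096, -0.943, 0.6], "rotation": [0, 0, 0], "claw": 0},
    {"offset": [-0.096, -0.943, 0.6], "rotation": [0, 0, 0], "claw": 0}
  ]
}}

```text
clock: 45.93
tcp_pos: [0.4534, 0.1793, 0.0425]
orientation: [-3.133, -0.219, -0.004]
contact_force: [0.4, 0.7, -1.0]
grip_width: 0.0542
gripper_force: 42.7
```

Call:
{"api": "drive_tool", "payload": {
  "rows": [
    {"offset": [0.006, 0, 0.06], "rotation": [0, 0, 0], "claw": 0},
    {"offset": [0.006, 0, 0.11], "rotation": [0, 0, 0], "claw": 0},
    {"offset": [0.006, 0, 0.135], "rotation": [0, 0, 0], "claw": 0},
    {"offset": [0.006, 0, 0.147], "rotation": [0, 0, 0], "claw": 0},
    {"offset": [0.006, 0, 0.147], "rotation": [0, 0, 0], "claw": 0},
    {"offset": [0.006, 0, 0.147], "rotation": [0, 0, 0], "claw": 0},
    {"offset": [0.006, 0, 0.147], "rotation": [0, 0, 0], "claw": 0}
  ]
}}

```text
clock: 46.52
tcp_pos: [0.4527, 0.1791, 0.0191]
orientation: [3.133, 0.221, -0.001]
contact_force: [-1.8, -1.3, 4.6]
grip_width: 0.0544
gripper_force: 43.3
```

Call:
{"api": "drive_tool", "payload": {
  "rows": [
    {"offset": [0, 0, 0], "rotation": [0, 0, 0], "claw": 0.7},
    {"offset": [0, 0, 0], "rotation": [0, 0, 0], "claw": 0.82},
    {"offset": [0, 0, 0], "rotation": [0, 0, 0], "claw": 0.82},
    {"offset": [0, 0, 0], "rotation": [0, 0, 0], "claw": 0.82},
    {"offset": [0, 0, 0], "rotation": [0, 0, 0], "claw": 0.82},
    {"offset": [0, 0, -0.2], "rotation": [0, 0, 0], "claw": 0.82},
    {"offset": [0, 0, -0.4], "rotation": [0, 0, 0], "claw": 0.82},
    {"offset": [0, 0, -0.7], "rotation": [0, 0, 0], "claw": 0.82},
    {"offset": [0, 0, -1], "rotation": [0, 0, 0], "claw": 0.82},
    {"offset": [0, 0, -1], "rotation": [0, 0, 0], "claw": 0.82},
    {"offset": [0, 0, -1], "rotation": [0, 0, 0], "claw": 0.82},
    {"offset": [0, 0, -1], "rotation": [0, 0, 0], "claw": 0.82}
  ]
}}

```text
clock: 47.52
tcp_pos: [0.453, 0.179, 0.169]
orientation: [3.134, 0.22, 0.001]
contact_force: [-0.2, -0.6, 0.5]
grip_width: 0.0698
gripper_force: 0.0
```

Run:
```python
from m import *
o=get_obs(); T=o['tcp_pos']; print(T)
f=shot('wrist','w13'); C=cloud(f)
circ('jar',sel(C,.49,.57,.18,.275,.031,.041)); circ('tin',sel(C,.41,.49,.13,.215,.031,.041))
```

```text
[0.45300657 0.1789989  0.16897407]
jar [523.5 227.6] r 24.0 n 2884 z [0.0369 0.038  0.039 ]
tin [452.3 178.8] r 27.9 n 2940 z [0.0352 0.0363 0.0373]
```

Call:
{"api": "drive_tool", "payload": {
  "rows": [
    {"offset": [0, 0.22, -0.1], "rotation": [0, 0, 0], "claw": 1},
    {"offset": [0, 0.45, -0.2], "rotation": [0, 0, 0], "claw": 1},
    {"offset": [0, 0.68, -0.267], "rotation": [0, 0, 0], "claw": 1},
    {"offset": [0, 0.914, -0.267], "rotation": [0, 0, 0], "claw": 1}
  ]
}}

```text
clock: 47.9
tcp_pos: [0.4723, 0.0425, 0.2091]
orientation: [-3.134, -0.223, 0.0]
contact_force: [-0.0, 0.8, -0.4]
grip_width: 0.0852
gripper_force: 0.0
```

Call:
{"api": "drive_tool", "payload": {
  "rows": [
    {"offset": [0, 0.22, 0], "rotation": [0, 0, 0], "claw": 1},
    {"offset": [0, 0.45, 0], "rotation": [0, 0, 0], "claw": 1},
    {"offset": [0, 0.68, 0], "rotation": [0, 0, 0], "claw": 1},
    {"offset": [0, 0.914, 0], "rotation": [0, 0, 0], "claw": 1}
  ]
}}

```text
clock: 48.23
tcp_pos: [0.4902, -0.0937, 0.2069]
orientation: [-3.133, -0.221, 0.006]
contact_force: [0.7, 0.3, 0.1]
grip_width: 0.0854
gripper_force: 0.0
```

Call:
{"api": "drive_tool", "payload": {
  "rows": [
    {"offset": [-0.04, 0.22, 0], "rotation": [0, 0, 0], "claw": 1},
    {"offset": [-0.08, 0.45, 0], "rotation": [0, 0, 0], "claw": 1},
    {"offset": [-0.12, 0.68, 0], "rotation": [0, 0, 0], "claw": 1},
    {"offset": [-0.166, 0.914, 0], "rotation": [0, 0, 0], "claw": 1}
  ]
}}

```text
clock: 48.57
tcp_pos: [0.4846, -0.2325, 0.2066]
orientation: [-3.132, -0.222, 0.006]
contact_force: [-0.2, -0.3, -0.1]
grip_width: 0.0856
gripper_force: 0.0
```

Call:
{"api": "drive_tool", "payload": {
  "rows": [
    {"offset": [-0.04, 0.22, 0], "rotation": [0, 0, 0], "claw": 1},
    {"offset": [-0.08, 0.45, 0], "rotation": [0, 0, 0], "claw": 1},
    {"offset": [-0.12, 0.68, 0], "rotation": [0, 0, 0], "claw": 1},
    {"offset": [-0.166, 0.914, 0], "rotation": [0, 0, 0], "claw": 1},
    {"offset": [-0.166, 0.914, 0], "rotation": [0, 0, 0], "claw": 1},
    {"offset": [-0.166, 0.914, 0], "rotation": [0, 0, 0], "claw": 1},
    {"offset": [-0.166, 0.914, 0], "rotation": [0, 0, 0], "claw": 1},
    {"offset": [-0.166, 0.914, 0], "rotation": [0, 0, 0], "claw": 1},
    {"offset": [-0.166, 0.914, 0], "rotation": [0, 0, 0], "claw": 1},
    {"offset": [-0.166, 0.914, 0], "rotation": [0, 0, 0], "claw": 1}
  ]
}}

```text
clock: 49.4
tcp_pos: [0.481, -0.3692, 0.2089]
orientation: [-3.133, -0.224, 0.0]
contact_force: [-0.7, 0.6, -0.3]
grip_width: 0.0852
gripper_force: 0.0
```

Run:
```python
from m import *
o=get_obs(); T=o['tcp_pos']; print(T)
f=shot('wrist','w14'); C=cloud(f)
b=sel(C,.44,.53,-.43,-.32,.06,.16); circ('bottle',b[(b[:,2]>.075)&(b[:,2]<.099)]); q=b[b[:,2]>.115]; circ('cap',q); print(q[:,:2].mean(0),b[:,2].max())
```

```text
[ 0.48101009 -0.36923589  0.20893435]
bottle [ 479.8 -373. ] r 23.9 n 1450 z [0.0851 0.0948 0.098 ]
cap [ 480.1 -373.2] r 6.9 n 316 z [0.116  0.1322 0.1427]
[ 0.48184826 -0.37280122] 0.14405523852729588
```

Call:
{"api": "drive_tool", "payload": {
  "rows": [
    {"offset": [-0.008, 0.011, 0.05], "rotation": [0, 0, 0], "claw": 1},
    {"offset": [-0.008, 0.011, 0.2], "rotation": [0, 0, 0], "claw": 1},
    {"offset": [-0.008, 0.011, 0.4], "rotation": [0, 0, 0], "claw": 1},
    {"offset": [-0.008, 0.011, 0.6], "rotation": [0, 0, 0], "claw": 1},
    {"offset": [-0.008, 0.011, 0.8], "rotation": [0, 0, 0], "claw": 1},
    {"offset": [-0.008, 0.011, 0.896], "rotation": [0, 0, 0], "claw": 1},
    {"offset": [-0.008, 0.011, 0.896], "rotation": [0, 0, 0], "claw": 1},
    {"offset": [-0.008, 0.011, 0.896], "rotation": [0, 0, 0], "claw": 1},
    {"offset": [-0.008, 0.011, 0.896], "rotation": [0, 0, 0], "claw": 1}
  ]
}}

```text
clock: 50.2
tcp_pos: [0.4805, -0.3728, 0.0758]
orientation: [3.133, 0.221, 0.002]
contact_force: [-0.3, -0.5, 0.2]
grip_width: 0.0853
gripper_force: 0.0
```

Call:
{"api": "drive_tool", "payload": {
  "rows": [
    {"offset": [0, 0, 0], "rotation": [0, 0, 0], "claw": 0.8},
    {"offset": [0, 0, 0], "rotation": [0, 0, 0], "claw": 0.7},
    {"offset": [0, 0, 0], "rotation": [0, 0, 0], "claw": 0.6},
    {"offset": [0, 0, 0], "rotation": [0, 0, 0], "claw": 0.5},
    {"offset": [0, 0, 0], "rotation": [0, 0, 0], "claw": 0.3},
    {"offset": [0, 0, 0], "rotation": [0, 0, 0], "claw": 0},
    {"offset": [0, 0, 0], "rotation": [0, 0, 0], "claw": 0},
    {"offset": [0, 0, 0], "rotation": [0, 0, 0], "claw": 0},
    {"offset": [0, 0, 0], "rotation": [0, 0, 0], "claw": 0}
  ],
  "force": 40
}}

```text
clock: 50.95
tcp_pos: [0.4803, -0.3729, 0.076]
orientation: [3.132, 0.221, 0.002]
contact_force: [-0.5, 0.3, 6.2]
grip_width: 0.0467
gripper_force: 41.0
```

Call:
{"api": "drive_tool", "payload": {
  "rows": [
    {"offset": [0, 0, -0.15], "rotation": [0, 0, 0], "claw": 0},
    {"offset": [0, 0, -0.35], "rotation": [0, 0, 0], "claw": 0},
    {"offset": [0, 0, -0.55], "rotation": [0, 0, 0], "claw": 0},
    {"offset": [0, 0, -0.667], "rotation": [0, 0, 0], "claw": 0},
    {"offset": [0.04, -0.17, -0.667], "rotation": [0, 0, 0], "claw": 0},
    {"offset": [0.08, -0.34, -0.667], "rotation": [0, 0, 0], "claw": 0},
    {"offset": [0.12, -0.5, -0.667], "rotation": [0, 0, 0], "claw": 0},
    {"offset": [0.15, -0.67, -0.667], "rotation": [0, 0, 0], "claw": 0},
    {"offset": [0.168, -0.838, -0.667], "rotation": [0, 0, 0], "claw": 0}
  ]
}}

```text
clock: 51.7
tcp_pos: [0.4871, -0.243, 0.1749]
orientation: [3.134, 0.221, 0.001]
contact_force: [0.7, 0.1, -1.6]
grip_width: 0.0469
gripper_force: 41.7
```

Call:
{"api": "drive_tool", "payload": {
  "rows": [
    {"offset": [0.04, -0.2, 0], "rotation": [0, 0, 0], "claw": 0},
    {"offset": [0.08, -0.4, 0], "rotation": [0, 0, 0], "claw": 0},
    {"offset": [0.12, -0.6, 0], "rotation": [0, 0, 0], "claw": 0},
    {"offset": [0.168, -0.838, 0], "rotation": [0, 0, 0], "claw": 0}
  ]
}}

```text
clock: 52.03
tcp_pos: [0.4939, -0.1162, 0.1749]
orientation: [3.133, 0.218, 0.0]
contact_force: [0.2, -0.6, -1.5]
grip_width: 0.0468
gripper_force: 41.7
```

Call:
{"api": "drive_tool", "payload": {
  "rows": [
    {"offset": [0, -0.2, 0], "rotation": [0, 0, 0], "claw": 0},
    {"offset": [0, -0.4, 0], "rotation": [0, 0, 0], "claw": 0},
    {"offset": [0, -0.6, 0], "rotation": [0, 0, 0], "claw": 0},
    {"offset": [0, -0.838, 0], "rotation": [0, 0, 0], "claw": 0}
  ]
}}

```text
clock: 52.37
tcp_pos: [0.4762, 0.0084, 0.1749]
orientation: [3.133, 0.218, 0.001]
contact_force: [1.2, 0.3, -1.1]
grip_width: 0.0465
gripper_force: 41.7
```

Call:
{"api": "drive_tool", "payload": {
  "rows": [
    {"offset": [0, -0.2, 0], "rotation": [0, 0, 0], "claw": 0},
    {"offset": [0, -0.4, 0], "rotation": [0, 0, 0], "claw": 0},
    {"offset": [0, -0.6, 0], "rotation": [0, 0, 0], "claw": 0},
    {"offset": [0, -0.838, 0], "rotation": [0, 0, 0], "claw": 0}
  ]
}}

```text
clock: 52.7
tcp_pos: [0.4587, 0.1327, 0.1749]
orientation: [3.133, 0.218, 0.001]
contact_force: [0.9, 0.6, -2.1]
grip_width: 0.0469
gripper_force: 41.7
```

Call:
{"api": "drive_tool", "payload": {
  "rows": [
    {"offset": [0, -0.2, 0], "rotation": [0, 0, 0], "claw": 0},
    {"offset": [0, -0.4, 0], "rotation": [0, 0, 0], "claw": 0},
    {"offset": [0, -0.6, 0], "rotation": [0, 0, 0], "claw": 0},
    {"offset": [0, -0.75, 0], "rotation": [0, 0, 0], "claw": 0},
    {"offset": [0, -0.838, 0], "rotation": [0, 0, 0], "claw": 0},
    {"offset": [0, -0.838, 0], "rotation": [0, 0, 0], "claw": 0},
    {"offset": [0, -0.838, 0.15], "rotation": [0, 0, 0], "claw": 0},
    {"offset": [0, -0.838, 0.3], "rotation": [0, 0, 0], "claw": 0},
    {"offset": [0, -0.838, 0.45], "rotation": [0, 0, 0], "claw": 0},
    {"offset": [0, -0.838, 0.55], "rotation": [0, 0, 0], "claw": 0},
    {"offset": [0, -0.838, 0.6], "rotation": [0, 0, 0], "claw": 0},
    {"offset": [0, -0.838, 0.6], "rotation": [0, 0, 0], "claw": 0},
    {"offset": [0, -0.838, 0.6], "rotation": [0, 0, 0], "claw": 0},
    {"offset": [0, -0.838, 0.6], "rotation": [0, 0, 0], "claw": 0}
  ]
}}

```text
clock: 53.87
tcp_pos: [0.4422, 0.2571, 0.0858]
orientation: [-3.133, -0.22, -0.003]
contact_force: [-0.7, -0.5, -0.8]
grip_width: 0.0465
gripper_force: 41.7
```

Call:
{"api": "drive_tool", "payload": {
  "rows": [
    {"offset": [0.006, 0.004, 0.05], "rotation": [0, 0, 0], "claw": 0},
    {"offset": [0.006, 0.004, 0.1], "rotation": [0, 0, 0], "claw": 0},
    {"offset": [0.006, 0.004, 0.135], "rotation": [0, 0, 0], "claw": 0},
    {"offset": [0.006, 0.004, 0.152], "rotation": [0, 0, 0], "claw": 0},
    {"offset": [0.006, 0.004, 0.152], "rotation": [0, 0, 0], "claw": 0},
    {"offset": [0.006, 0.004, 0.152], "rotation": [0, 0, 0], "claw": 0},
    {"offset": [0.006, 0.004, 0.152], "rotation": [0, 0, 0], "claw": 0}
  ]
}}

```text
clock: 54.45
tcp_pos: [0.4422, 0.2562, 0.062]
orientation: [3.133, 0.221, -0.0]
contact_force: [-2.5, -2.8, 5.3]
grip_width: 0.0468
gripper_force: 42.1
```

Call:
{"api": "drive_tool", "payload": {
  "rows": [
    {"offset": [0, 0, 0], "rotation": [0, 0, 0], "claw": 0.5},
    {"offset": [0, 0, 0], "rotation": [0, 0, 0], "claw": 0.7},
    {"offset": [0, 0, 0], "rotation": [0, 0, 0], "claw": 0.9},
    {"offset": [0, 0, 0], "rotation": [0, 0, 0], "claw": 1},
    {"offset": [0, 0, 0], "rotation": [0, 0, 0], "claw": 1},
    {"offset": [0, 0, 0], "rotation": [0, 0, 0], "claw": 1},
    {"offset": [0, 0, -0.15], "rotation": [0, 0, 0], "claw": 1},
    {"offset": [0, 0, -0.35], "rotation": [0, 0, 0], "claw": 1},
    {"offset": [0, 0, -0.6], "rotation": [0, 0, 0], "claw": 1},
    {"offset": [0, 0, -0.85], "rotation": [0, 0, 0], "claw": 1},
    {"offset": [0, 0, -1], "rotation": [0, 0, 0], "claw": 1},
    {"offset": [0, 0, -1], "rotation": [0, 0, 0], "claw": 1}
  ]
}}

```text
clock: 55.45
tcp_pos: [0.4448, 0.2586, 0.2172]
orientation: [-3.13, -0.22, -0.013]
contact_force: [0.0, 0.1, 0.4]
grip_width: 0.0855
gripper_force: 0.0
```

Call:
{"api": "drive_tool", "payload": {
  "rows": [
    {"offset": [0.1, 0.2, -0.2], "rotation": [0, 0, 0], "claw": 1},
    {"offset": [0.133, 0.382, -0.4], "rotation": [0, 0, 0], "claw": 1},
    {"offset": [0.133, 0.382, -0.53], "rotation": [0, 0, 0], "claw": 1},
    {"offset": [0.133, 0.382, -0.53], "rotation": [0, 0, 0], "claw": 1},
    {"offset": [0.133, 0.382, -0.53], "rotation": [0, 0, 0], "claw": 1},
    {"offset": [0.133, 0.382, -0.53], "rotation": [0, 0, 0], "claw": 1},
    {"offset": [0.133, 0.382, -0.53], "rotation": [0, 0, 0], "claw": 1}
  ]
}}

```text
clock: 56.03
tcp_pos: [0.4691, 0.2027, 0.2899]
orientation: [3.133, 0.223, -0.004]
contact_force: [0.8, -0.4, -0.0]
grip_width: 0.0856
gripper_force: 0.0
```

Run:
```python
from m import *
o=get_obs(); print(o['tcp_pos'],o['clock'])
f=shot('wrist','w15')
for n,D in (('before',C3),('after',cloud(f))):
    print(n); circ('jar',sel(D,.502,.56,.19,.265,.033,.041)); circ('tin',sel(D,.41,.475,.12,.215,.031,.042))
    b=sel(D,.40,.47,.205,.30,.04,.14); circ('bottle',b[(b[:,2]>.07)&(b[:,2]<.092)]); circ('cap',b[b[:,2]>.115])
cv2.imwrite('pics/w15b.png',cv2.resize(f['frame'][:,:,::-1],(800,600)))
f=shot('side','s15'); cv2.imwrite('pics/s15b.png',cv2.resize(f['frame'][110:300,110:380,::-1],None,fx=2.9,fy=2.9))
```

```text
[0.46911716 0.20273056 0.289929  ] 56.0333
before
jar [525.  228.7] r 23.8 n 1311 z [0.0369 0.0379 0.0391]
tin [452.7 178.8] r 27.2 n 1353 z [0.0351 0.0363 0.0374]
bottle [442.6 256.3] r 23.4 n 871 z [0.0732 0.0817 0.0855]
cap [442.4 256.4] r 4.0 n 87 z [0.1183 0.1274 0.1292]
after
jar [523.9 227.5] r 23.8 n 1319 z [0.0368 0.0379 0.0391]
tin [451.5 178.8] r 27.5 n 1392 z [0.0351 0.0363 0.0375]
bottle [441.8 255.7] r 23.8 n 884 z [0.0732 0.0815 0.0854]
cap [442.2 255.6] r 4.2 n 87 z [0.1187 0.1273 0.1291]
```

View pics/w15b.png

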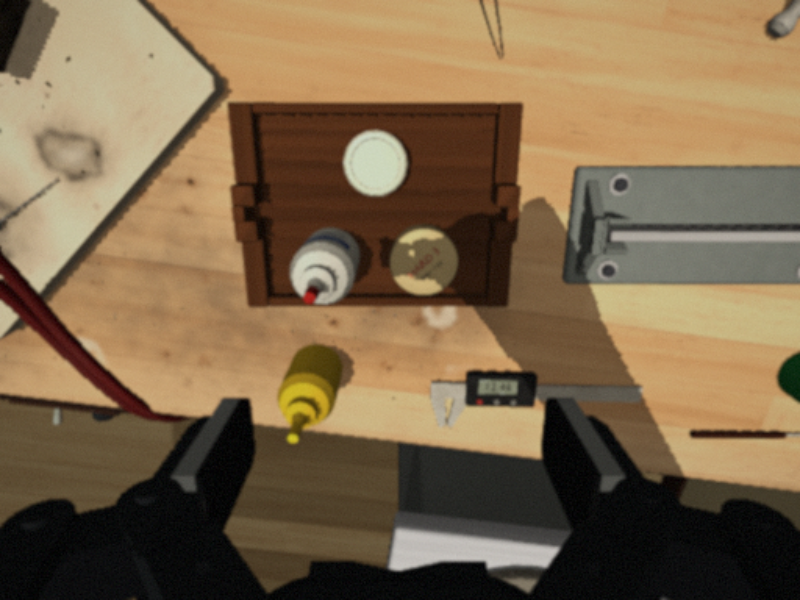

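View pics/s15b.png

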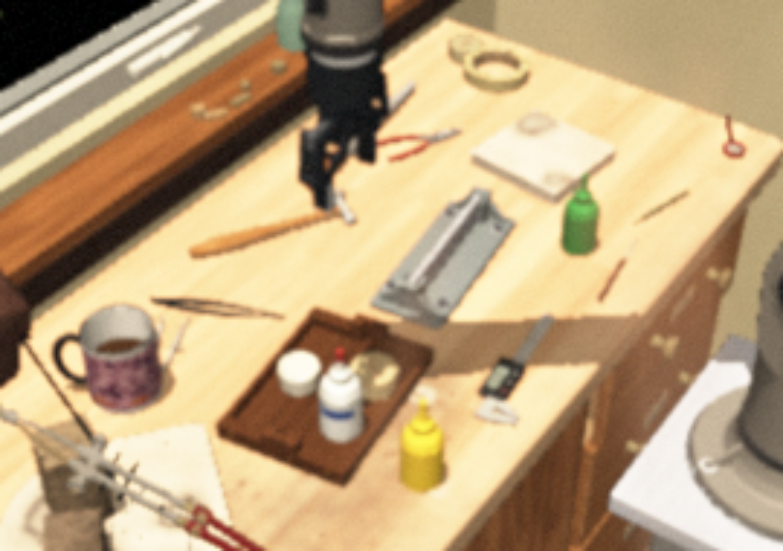

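The pictures show the plate home in the stand at (700,237). The jar (376,162), bottle (322,270) and tin (424,261) stand upright in the tray within 2 mm of where they were. The mug, pliers and look-alikes are untouched, and the gripper is open and clear. Handing in.

```bash
python3 -c "
from bench import hand_in
print(hand_in())"
```

```text
the job is handed in; nothing more can be done
None
```

The job is handed in: the drawplate is fully home in the draw stand, and the jar, tin and bottle are back upright in the tray, each within 2 mm of its original place by the wrist camera, in 56 s of robot time.

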